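# Shut down, lock out and clear the cup warmer

## Task

Shut the cup warmer down for cleaning: with one drag of a finger sweep the row of toggle switches on the control unit off, not lifting the hand away from the bank until all of them are off; then turn the rotary isolator clockwise fully to off, and then swing its lockout hasp fully out. Only when it is locked out touch the cup stacks: stand every one of them from the warmer upright on the chopping board, well on it, and leave the other things alone.

Things in the scene. Friction and masses are not known exactly. Their poses are not given: they have to be found in the camera images.
- unit: fixed grey control unit, 70 (x) x 405 (y) x 50 mm high; origin at the centre of its underside (box from y -200 to +205); y along its length to the robot's left, x away from the robot. On its deck from +y to -y: hasp pivot (x +24, y +175), isolator axis (0, +95), then four toggle switches in a row at x 0, y 0, -45, -90, -135. A clear gap of 50 mm lies between isolator and first toggle
- switch_1 (a joint): toggle nearest the isolator: steel stick 8 mm thick with 12 mm ball end, pivot at deck height, ball centre 40 mm from it. 0 = on: leans 0.4 rad towards the isolator (+y), top 43 mm above the deck. 1.45 = off: lies 1.05 rad over to -y, top 26 mm above the deck. Bistable about upright (0.4), under 1 N. A tip moved to -y at 30-34 mm above the deck tips it over, then passes above it
- switch_2 (a joint): toggle no. 2 from the isolator (y -45 mm in the unit), just like switch_1: 0 = on, leaning to +y; 1.45 = off, lying over to -y
- switch_3 (a joint): toggle no. 3 from the isolator (y -90 mm in the unit), just like switch_1: 0 = on, leaning to +y; 1.45 = off, lying over to -y
- switch_4 (a joint): toggle no. 4 from the isolator (y -135 mm in the unit), just like switch_1: 0 = on, leaning to +y; 1.45 = off, lying over to -y
- isolator (a joint): rotary isolator handle with an upright axis, black: 0 = on (starts near it), bar along the unit's x axis (across the box); turns clockwise seen from above to 1.4 = off, against a stop. Stays where left; takes about 0.06 N m. A small white mark is on the bar's far end when on
- isolator_grip (a point): middle of the isolator's grip bar, on its axis, 77 mm above the worktop; bar 60 mm long (this frame's x), 13 mm thick (its y), from 62 to 92 mm above the worktop, over a 44 mm disc which reaches to 62 mm
- hasp (a joint): steel lockout hasp, a flat 16 mm wide arm with an upright axis on the isolator's +y side: 0 = stowed (starts near it), the arm points to the unit's -x (to the robot) along the box's end; turns clockwise seen from above to 1.4 = swung out (against a stop), the arm pointing away over the box's +y end. Stays where left; takes under 1 N at its tab
- hasp_pivot (a point): the hasp's pivot; the arm runs along this frame's -x
- hasp_tab (a point): top centre of the upright tab at the hasp's free end, 54 mm from the pivot: 16 mm along the arm, 8 mm thick across it (this frame's y), from 56 to 88 mm above the worktop; push it with a fingertip or pinch it
- warmer: fixed flat cup warmer plate, steel rim with black top, 190 (x) x 230 (y) mm, top 24 mm above the worktop; origin at the centre of its underside
- board: loose wooden chopping board (0.65 kg, lying flat), 190 (x) x 270 (y) x 20 mm; origin at the centre of its underside. Empty at the start. It and the warmer may be either way round (left or right)
- cups_1: two grey stoneware espresso cups stacked upside down, one rigid piece 64 mm across and 90 mm high, about 0.28 kg; origin at the centre of its underside, z up. It starts on the warmer; may be absent
- cups_2: two grey stoneware espresso cups stacked upside down, one rigid piece 64 mm across and 90 mm high, about 0.28 kg; origin at the centre of its underside, z up. It starts on the warmer; may be absent
- cups_3: two grey stoneware espresso cups stacked upside down, one rigid piece 64 mm across and 90 mm high, about 0.28 kg; origin at the centre of its underside, z up. It starts on the warmer; may be absent
- cups_4: two grey stoneware espresso cups stacked upside down, one rigid piece 64 mm across and 90 mm high, about 0.28 kg; origin at the centre of its underside, z up. It starts on the warmer; may be absent
- lemon: lemon, 71x53x51 mm, at the right; bystander, leave alone; origin at its underside
- garlic: garlic bulb, 60x57x58 mm, at the right; bystander, leave alone; origin at its underside
- spice_jar: spice jar, 41 mm across, 105 high, at the left; bystander, leave alone; origin at its underside
Mind the look-alikes: they are no part of the job. What is shaped like the cups_3 but red is not meant.

How it is judged:
On the way, in this order (a step that is already met when the one before it is completed fails the run):
1. all four switches are off (value of joint each of switch_1, switch_2, switch_3, switch_4 above 1.2 rad), for 0.1 s.
2. the isolator is turned to off (value of joint isolator above 1.2 rad), for 0.2 s.
3. the lockout hasp is swung out (value of joint hasp above 1.1 rad), for 0.2 s.
At the end, for the whole second after the job is handed in: all switches off (over 1.2), isolator off (over 1.2), hasp out (over 1.1), every cup stack that is present standing at rest on the board: upright within 0.15 rad, its centre within 85 mm (board x) and 125 mm (board y) of the board's centre (all of step 1 and value of joint isolator above 1.2 rad and value of joint hasp above 1.1 rad and x of cups_1 in the frame of board between -0.085 and 0.085 m and y of cups_1 in the frame of board between -0.125 and 0.125 m and z of cups_1 in the frame of board between 0.012 and 0.03 m and angle between each of cups_1, cups_2, cups_3, cups_4's own z axis and vertical below 0.15 rad and linear speed of each of cups_1, cups_2, cups_3, cups_4 below 0.03 m/s and x of cups_2 in the frame of board between -0.085 and 0.085 m and y of cups_2 in the frame of board between -0.125 and 0.125 m and z of cups_2 in the frame of board between 0.012 and 0.03 m and x of cups_3 in the frame of board between -0.085 and 0.085 m and y of cups_3 in the frame of board between -0.125 and 0.125 m and z of cups_3 in the frame of board between 0.012 and 0.03 m and x of cups_4 in the frame of board between -0.085 and 0.085 m and y of cups_4 in the frame of board between -0.125 and 0.125 m and z of cups_4 in the frame of board between 0.012 and 0.03 m); the robot touches nothing.
It fails at once if the hand is lifted well away (grasp point over 0.20 m above the worktop) while some switches are off and others still on (value of joint any of switch_1, switch_2, switch_3, switch_4 above 1.2 rad and value of joint any of switch_1, switch_2, switch_3, switch_4 below 0.4 rad and height (world z) of the grasp point above 0.2 m).
It fails at once if a cup stack is handled before the hasp is out (value of joint hasp below 1 rad and (contact force between the fingers and cups_1 above 1.5 N or contact force between the fingers and cups_2 above 1.5 N or contact force between the fingers and cups_3 above 1.5 N or contact force between the fingers and cups_4 above 1.5 N)).
It fails at once if a bystander is moved by more than 4 cm (distance of any of lemon, garlic, spice_jar from where it was at the start of the episode above 0.04 m).
Of cups_1, cups_2, cups_3, cups_4 only 3 to 4 are there at a start; the rules pass over those that are not, and their reading is None.
At some moment in a run one of board may be knocked a few centimetres aside while the robot is not near it.
It also fails if it takes over 200 s, if anything falls off the work surface, if the arm or the gripper's body presses on something with over 40 N, if the wrist force passes 120 N, or if a joint passes its speed limit or range.

## Robot

A 6-joint arm with a two-finger parallel gripper is mounted at the origin on a cart in front of the work surface, level with it; the furniture and walls round the work are solid. World frame = base frame: x ahead of the robot, y to its left, z up, the work surface at z = 0. Lengths are in m, angles in rad, forces in N, time in s.
With the tool pointing down it reaches from about 0.35 to 0.975 m from the base axis. Payload 4.9 kg.
Tool frame: the origin (TCP) lies at the very end of the fingers, on their centre line; the grasp point (between the pads) lies 19 mm behind it; z points along the fingers, y is the line along which they close (so a half turn about z gives the same grasp; the last joint's range is limited). The gripper opens to 85 mm and grips with 20 to 120 N. Pads are 22 mm wide; open, the fingers measure 114 mm over their backs; the gripper's body (76 mm by 85 mm) begins 54 mm behind the grasp point. The pads swing forward as they close: fully open they stand 13 mm farther back than shut.
Start: joints at [1.101, 0.053, 1.613, -0, 1.476, -0.119], TCP at [0.215, 0.587, 0.231] pointing down, gripper open.
Joint ranges: [-3.01, 3.01], [-1.01, 2.22], [0.06, 2.58], [-1.02, 4.17], [0.09, 2.62], [-3.14, 3.14]. Speed limits (rad/s): [2.57, 2.57, 3.14, 3.14, 3.14, 3.14].

## Interface

Orientations are given as a rotation vector (axis times angle).
In Python, from plant import env gives the robot as it stands.
- The arm moves only by the tool servo_tool, never from a script. Its argument "series" is a list of rows, each a list of 3 entries, a list of its own where there are three numbers: the gripper's target within -1 to 1 (fully open at 1, half-way at 0, shut at -1), then the shift along the tool's x, y, z in units of 0.1 m (1.0 is 0.1 m), then the turn, a rotation vector about the tool's x, y, z in units of pi/2 rad (1.0 is pi/2 rad). In form: [[claw, [tx, ty, tz], [wx, wy, wz]], ...]. A call has exactly 8 rows; each row is the pose to reach, as a shift and turn from the pose commanded when the call began, along the tool's axes at that moment; what a row does not reach only later rows make up. A row lasts 1/12 s, in which the tool goes at most 41.7 mm and 7.16 degrees, less where a joint would pass 70% of its speed; a pose out of reach is approached as far as the arm can. A call with a number of a shift or a turn outside -1 to 1 is refused whole. A call with a gripper value outside its range is refused whole. The fingers move at their own pace and stop on an object; "newtons" is the grip in N (left out, the last holds). Time passes only in rows, so rows that repeat a pose let the fingers close, or fill a call up. It gives the time, the measured TCP pose, the force, the opening and the grip force at its end, in the units of the state.
- env.state(): the state, without advancing time (a new reading comes with each control period).
- env.camera(name): name is "side" or "top"; returns the picture (400x640x3 uint8, red, green, blue); there is no depth.
- env.camera_info(name): a dict with "camera_matrix" (3x3 intrinsics, pixels), "extrinsics" (4x4, takes a point from camera to world coordinates). Camera axes: x right, y down, z forward; pixel columns grow to the right and rows downward; lengths in m; the calibration is good to about 2 mm. A picture is of the moment at which its call begins. camera_info takes no time and is no camera call.
- env.hand_in(): hands the job in; it is judged then, once.
The state is a dict: "t": time; "joint_positions": joint angles; "qvel": joint speeds; "effort": joint torques, N m; "tcp_pos": TCP position; "ee_rot": TCP orientation; "ft_force": force on the tool from outside, world axes, zero at the start; "wrist_torque": the same for the moment, N m; "gripper_width": opening from 0.0 (shut) to 1.0 (fully open); "gripper_force": force on a finger pad.
Only numpy, scipy, OpenCV 4.12 (cv2) and the standard library are available. Lean on these libraries where they do the work, as an engineer would, in place of code of your own. Each camera call takes 0.05 s, during which the arm holds its last target. There are 200 camera calls.

## Working session

There is one attempt and no reset: what is moved stays moved. The work goes in short steps, Python scripts to look and compute and a tool call to move; the robot and the scene stay as the last step left them, time stands still between calls to the robot, and variables do not carry over. Pictures are saved under pics/ and viewed, at most 14 in all, crops included, and the job is handed in when it is done.

Besides the shell and the picture viewer there is one more tool, called after "Emit:" as name([rows], argument=value, ...), one row to a line, values as JSON. servo_tool: Moves the arm, as the interface text tells. Shifts and turns lie within -1 to 1; 1 stands for 0.1 m of shift or pi/2 rad of turn. Its arguments: {"type":"object","properties":{"series":{"type":"array","items":{"type":"array"}},"newtons":{"type":"number"}},"required":["series"]}

```bash
ls; mkdir -p pics
python3 - <<'E'
from plant import env
import cv2
s=env.state(); print({k:(v if not hasattr(v,'__len__') else [round(float(x),3) for x in v]) for k,v in s.items()})
for n in ("top","side"):
    im=env.camera(n); cv2.imwrite(f"pics/{n}0.png",im[:,:,::-1])
    i=env.camera_info(n); print(n,i)
E
```

```text
pics
{'t': 0.0, 'joint_positions': [1.101, 0.053, 1.614, 0.0, 1.476, -0.119], 'qvel': [0.001, 0.0, 0.002, 0.001, -0.0, 0.001], 'effort': [0.001, -39.368, -37.018, -0.0, 0.007, 0.0], 'tcp_pos': [0.214, 0.586, 0.23], 'ee_rot': [-0.548, -3.093, 0.003], 'ft_force': [-0.67, -0.182, -0.429], 'wrist_torque': [0.005, 0.04, 0.035], 'gripper_force': 0.0, 'gripper_width': 0.9984247320439249}
top {'camera_matrix': array([[470.1114022 ,   0.        , 315.66058002],
       [  0.        , 470.1114022 , 189.32437079],
       [  0.        ,   0.        ,   1.        ]]), 'extrinsics': array([[ 0.47116141, -0.85237502,  0.22685625,  0.17582883],
       [-0.88204265, -0.4561179 ,  0.11814068, -0.16983599],
       [ 0.00277303, -0.25576022, -0.96673627,  1.4841171 ],
       [ 0.        ,  0.        ,  0.        ,  1.        ]])}
side {'camera_matrix': array([[489.23941831,   0.        , 321.67385594],
       [  0.        , 489.23941831, 195.43077289],
       [  0.        ,   0.        ,   1.        ]]), 'extrinsics': array([[-0.99869892, -0.04531925,  0.02338029,  0.47416765],
       [-0.0474962 ,  0.65975879, -0.74997497,  1.13126655],
       [ 0.01856295, -0.75010966, -0.66105288,  1.07595313],
       [ 0.        ,  0.        ,  0.        ,  1.        ]])}
```

View pics/top0.png

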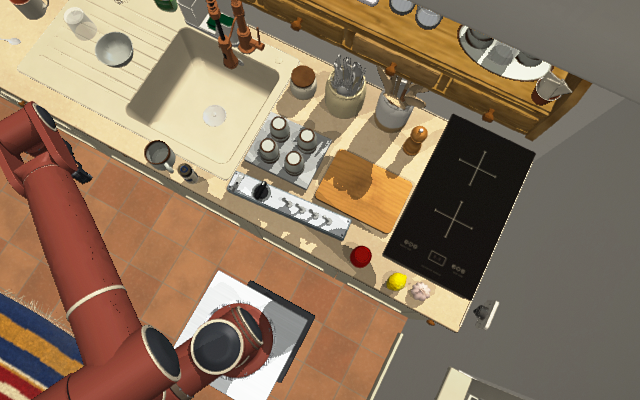

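View pics/side0.png

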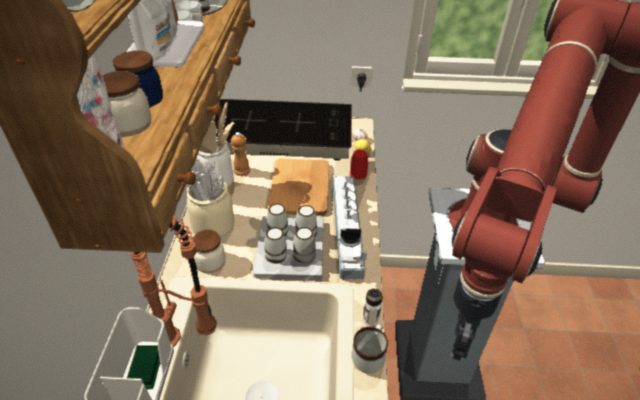

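Top view: the unit runs from about (230,180) to (348,232), the isolator is at (262,188) and the toggles at (287–328, 203–222). The four grey stacks are at (280,125), (306,137), (268,150) and (293,162), on the warmer. The board is at (365,190). The red look-alike stack is at (361,257), lemon (398,282), garlic (421,290), jar (186,172). The four grey stacks on the warmer fit the description and the red one does not. I'll confirm this in an enlarged crop.

```bash
cat > h.py <<'E'
import numpy as np, cv2
from plant import env
def ray(n,uv):
    i=env.camera_info(n);E=i["extrinsics"];d=np.linalg.inv(i["camera_matrix"])@[uv[0],uv[1],1];return E[:3,3],E[:3,:3]@d
def on(n,uv,z):
    o,d=ray(n,uv);return (o+d*(z-o[2])/d[2])[:2]
def proj(n,p):
    i=env.camera_info(n);E=i["extrinsics"];c=E[:3,:3].T@(np.array(p)-E[:3,3]);u=i["camera_matrix"]@c;return u[:2]/u[2]
def tri(a,b):
    (o1,d1),(o2,d2)=ray("top",a),ray("side",b);A=np.stack([d1,-d2],1);s=np.linalg.lstsq(A,o2-o1,rcond=None)[0]
    p,q=o1+d1*s[0],o2+d2*s[1];return (p+q)/2,np.linalg.norm(p-q)
E
python3 - <<'E'
import cv2
a=cv2.imread("pics/top0.png")[105:245,220:420]; cv2.imwrite("pics/c1.png",cv2.resize(a,None,fx=4,fy=4,interpolation=cv2.INTER_CUBIC))
a=cv2.imread("pics/side0.png")[145:285,240:400]; cv2.imwrite("pics/c2.png",cv2.resize(a,None,fx=4,fy=4,interpolation=cv2.INTER_CUBIC))
E
```

```text
(no output)
```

View pics/c1.png

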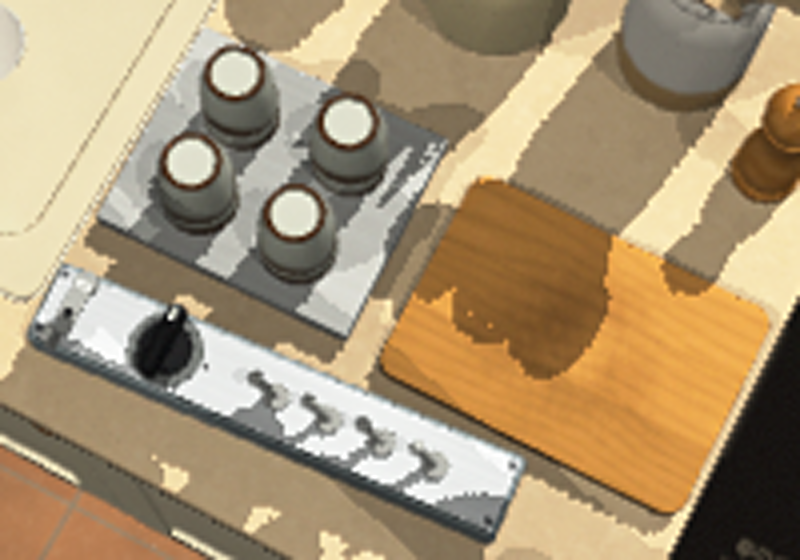

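View pics/c2.png

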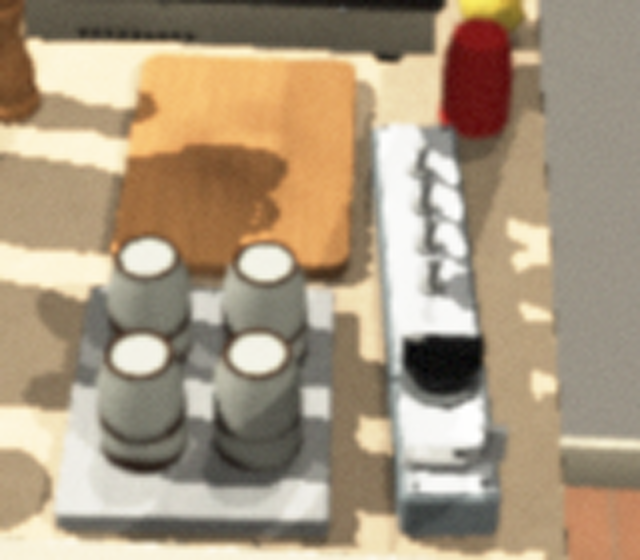

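The crop confirms four grey stacks on the warmer (tops at crop (235,72), (350,122), (191,160), (295,212)). The board is empty, the four toggles lean towards the isolator, and the hasp is stowed at the unit's left end.

Run:
```python
from h import *
C=lambda x,y:(x/4+220-.4,y/4+105-.4)
S=lambda x,y:(x/4+240-.4,y/4+145-.4)
def show(l,cs,z):
    P=[on("top",C(*c),z) for c in cs]; print(l,np.round(P,4).tolist()); return np.array(P)
U=show("unit",[(65,265),(523,458),(492,540),(30,342)],.05)
print(np.linalg.norm(np.roll(U,-1,0)-U,axis=1), U.mean(0))
rows=show("cups",[(235,72),(350,122),(191,160),(295,212)],.114)
for a,b in zip([(235,72),(350,122),(191,160),(295,212)],[(140,355),(147,257),(258,355),(266,263)]): print(tri(C(*a),S(*b)))
show("wood c",[(470,178),(778,316),(680,518),(378,367)],.02)
im=cv2.imread("pics/top0.png");h=cv2.cvtColor(im,cv2.COLOR_BGR2HSV)
m=cv2.inRange(h,(8,110,60),(20,255,255));m[:140]=0;m[240:]=0;m[:,:310]=0;m[:,425:]=0
c=max(cv2.findContours(m,0,2)[0],key=cv2.contourArea)
q=np.array([on("top",p,.02) for p in c[:,0].astype(float)],np.float32)
r=cv2.minAreaRect(q);print("board",r,cv2.boxPoints(r).tolist())
show("warmer",[(205,28),(447,142),(348,337),(98,222)],.024)
show("iso base",[(166,350)],.062); show("white mark",[(174,313)],.09)
show("iso bar far/near top",[(176,308),(150,377)],.092)
show("balls",[(253,376),(308,402),(362,426),(415,452)],.087)
print("tab tri",show("tab",[(40,325),(70,315),(85,285)],.088))
print(tri(C(166,345),S(443,355)))
j=cv2.resize(im[165:240,215:365],None,fx=5,fy=5,interpolation=cv2.INTER_CUBIC);cv2.imwrite("pics/c3.png",j)
```

```text
unit [[0.4461, 0.2584], [0.4788, -0.1346], [0.4106, -0.1427], [0.3784, 0.2504]]
[0.39432903 0.06873262 0.39438869 0.0681343 ] [0.42847435 0.05788161]
cups [[0.6329, 0.2025], [0.6386, 0.1032], [0.553, 0.1967], [0.5539, 0.1054]]
(array([0.63113466, 0.20291537, 0.11275043]), np.float64(0.004111479630097264))
(array([0.63767068, 0.10384738, 0.11156266]), np.float64(0.003389498401426973))
(array([0.55106526, 0.19731456, 0.11245133]), np.float64(0.004673634258741368))
(array([0.55193626, 0.10584102, 0.11303608]), np.float64(0.004295351059111769))
wood c [[0.6737, 0.0114], [0.6865, -0.2626], [0.5006, -0.2645], [0.4965, 0.0025]]
board ((0.590344250202179, -0.12704555690288544), (0.19361728429794312, 0.26997074484825134), 0.7015079259872437) [[0.49189019203186035, 0.006744438782334328], [0.49519550800323486, -0.2632060945034027], [0.6887983083724976, -0.26083555817604065], [0.685492992401123, 0.009114980697631836]]
warmer [[0.6856, 0.2685], [0.6913, 0.0422], [0.5061, 0.035], [0.4953, 0.2611]]
iso base [[0.4212, 0.15]]
white mark [[0.4448, 0.1529]]
iso bar far/near top [[0.4486, 0.153], [0.3919, 0.1434]]
balls [[0.4305, 0.0755], [0.4324, 0.0287], [0.4354, -0.0164], [0.4366, -0.0613]]
tab [[0.3883, 0.2394], [0.406, 0.2231], [0.4323, 0.2252]]
tab tri [[0.38828332 0.23941932]
 [0.40604462 0.22314797]
 [0.43227451 0.22517791]]
(array([0.42152291, 0.14993963, 0.07204232]), np.float64(0.0029269916307989976))
```

View pics/c3.png

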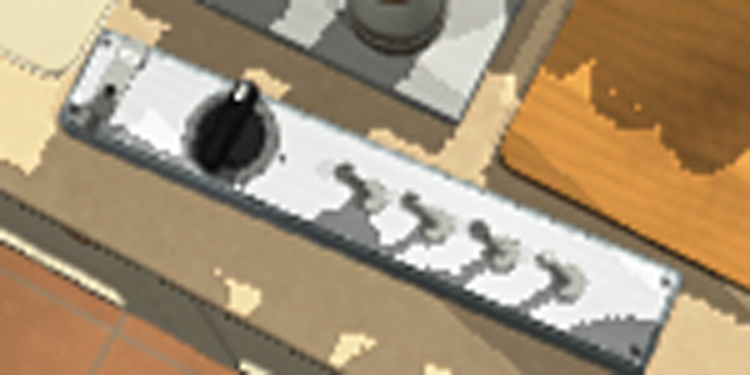

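Emit:
servo_tool([
  [-1,[0,0,0],[0,0,-0.07]],
  [-1,[0,0,0],[0,0,-0.14]],
  [-1,[0,0,0],[0,0,-0.21]],
  [-1,[0,0,0],[0,0,-0.276]],
  [-1,[0,0,0],[0,0,-0.276]],
  [-1,[0,0,0],[0,0,-0.276]],
  [-1,[0,0,0],[0,0,-0.276]],
  [-1,[0,0,0],[0,0,-0.276]],
])

```text
t: 0.77
tcp_pos: [0.2147, 0.5868, 0.2311]
ee_rot: [0.128, -3.139, 0.0]
ft_force: [-0.9, -0.8, -0.4]
gripper_width: -0.001
gripper_force: 0.0
```

```bash
cat >> h.py <<'E'
from scipy.spatial.transform import Rotation as Ro
def st():
    s=env.state();R=Ro.from_rotvec(s["ee_rot"]).as_matrix()
    print("t",round(s["t"],2),"tcp",np.round(s["tcp_pos"],4),"xaxis",np.round(R[:,0],3),"z",np.round(R[:,2],3),"f",np.round(s["ft_force"],1),"g",round(s["gripper_width"],3),round(s["gripper_force"],1),"q",np.round(s["joint_positions"],2))
    return np.array(s["tcp_pos"]),R
def delta(p):
    t,R=st();d=R.T@(np.array(p)-t)*10;print("to",p,"units",np.round(d,3))
E
python3 - <<'E'
from h import *
delta([.4248,.1022,.2])
im=cv2.imread("pics/top0.png");h=cv2.cvtColor(im,cv2.COLOR_BGR2HSV)
m=(cv2.inRange(h,(0,150,40),(6,255,255))|cv2.inRange(h,(174,150,40),(180,255,255)));m[:240]=0;m[275:]=0;m[:,:345]=0;m[:,380:]=0
ys,xs=np.nonzero(m);print(xs.mean(),ys.mean(),on("top",(xs.mean(),ys.mean()),.05))
E
```

```text
t 0.77 tcp [0.2147 0.5868 0.2311] xaxis [-0.997 -0.081  0.   ] z [-0. -0. -1.] f [-0.9 -0.8 -0.4] g -0.001 0.0 q [ 1.1   0.05  1.61 -0.    1.48 -0.55]
to [0.4248, 0.1022, 0.2] units [-1.7   -5.001  0.312]
360.24590163934425 256.39890710382514 [ 0.39020477 -0.21357615]
```

Emit:
servo_tool([
  [-1,[-0.08,-0.25,0],[0,0,0]],
  [-1,[-0.17,-0.5,0],[0,0,0]],
  [-1,[-0.25,-0.75,0],[0,0,0]],
  [-1,[-0.34,-1,0],[0,0,0]],
  [-1,[-0.34,-1,0],[0,0,0]],
  [-1,[-0.34,-1,0],[0,0,0]],
  [-1,[-0.34,-1,0],[0,0,0]],
  [-1,[-0.34,-1,0],[0,0,0]],
])

```text
t: 1.43
tcp_pos: [0.2566, 0.4907, 0.2314]
ee_rot: [0.13, -3.139, -0.001]
ft_force: [0.3, -0.9, 0.6]
gripper_width: 0.002
gripper_force: 0.0
```

Emit:
servo_tool([
  [-1,[-0.08,-0.25,0],[0,0,0]],
  [-1,[-0.17,-0.5,0],[0,0,0]],
  [-1,[-0.25,-0.75,0],[0,0,0]],
  [-1,[-0.34,-1,0],[0,0,0]],
  [-1,[-0.34,-1,0],[0,0,0]],
  [-1,[-0.34,-1,0],[0,0,0]],
  [-1,[-0.34,-1,0],[0,0,0]],
  [-1,[-0.34,-1,0],[0,0,0]],
])

```text
t: 2.1
tcp_pos: [0.2987, 0.3942, 0.2313]
ee_rot: [0.132, -3.139, -0.0]
ft_force: [-0.3, 0.1, -0.0]
gripper_width: 0.0
gripper_force: 0.0
```

Emit:
servo_tool([
  [-1,[-0.08,-0.25,0],[0,0,0]],
  [-1,[-0.17,-0.5,0],[0,0,0]],
  [-1,[-0.25,-0.75,0],[0,0,0]],
  [-1,[-0.34,-1,0],[0,0,0]],
  [-1,[-0.34,-1,0],[0,0,0]],
  [-1,[-0.34,-1,0],[0,0,0]],
  [-1,[-0.34,-1,0],[0,0,0]],
  [-1,[-0.34,-1,0],[0,0,0]],
])

```text
t: 2.77
tcp_pos: [0.3408, 0.2974, 0.2313]
ee_rot: [0.133, -3.138, -0.0]
ft_force: [0.0, 0.3, -0.5]
gripper_width: 0.001
gripper_force: 0.0
```

Emit:
servo_tool([
  [-1,[-0.08,-0.25,0],[0,0,0]],
  [-1,[-0.17,-0.5,0],[0,0,0]],
  [-1,[-0.25,-0.75,0],[0,0,0]],
  [-1,[-0.34,-1,0],[0,0,0]],
  [-1,[-0.34,-1,0],[0,0,0]],
  [-1,[-0.34,-1,0],[0,0,0]],
  [-1,[-0.34,-1,0],[0,0,0]],
  [-1,[-0.34,-1,0],[0,0,0]],
])

```text
t: 3.43
tcp_pos: [0.383, 0.2006, 0.2313]
ee_rot: [0.133, -3.138, -0.0]
ft_force: [0.2, 0.9, 0.3]
gripper_width: -0.0
gripper_force: 0.0
```

Emit:
servo_tool([
  [-1,[-0.08,-0.25,0],[0,0,0]],
  [-1,[-0.17,-0.5,0],[0,0,0]],
  [-1,[-0.25,-0.75,0],[0,0,0]],
  [-1,[-0.34,-1,0],[0,0,0]],
  [-1,[-0.34,-1,0.3],[0,0,0]],
  [-1,[-0.34,-1,0.5],[0,0,0]],
  [-1,[-0.34,-1,0.5],[0,0,0]],
  [-1,[-0.34,-1,0.5],[0,0,0]],
])

```text
t: 4.1
tcp_pos: [0.4245, 0.1034, 0.1803]
ee_rot: [0.132, -3.136, -0.0]
ft_force: [-0.2, -0.1, 1.6]
gripper_width: -0.002
gripper_force: 0.0
```

Run:
```python
from h import *
delta([.4248,.1022,.082])
a=env.camera("top")[:,:,::-1][165:240,215:365]
b=env.camera("side")[:,:,::-1][170:285,310:400]
cv2.imwrite("pics/c4.png",np.hstack([cv2.resize(a,(600,300)),cv2.resize(b,(235,300))])[:,:800])
```

```text
t 4.1 tcp [0.4245 0.1034 0.1803] xaxis [-0.996 -0.084  0.003] z [-0.003 -0.    -1.   ] f [-0.2 -0.1  1.6] g -0.002 0.0 q [ 0.07 -0.39  2.09  0.    1.45 -1.59]
to [0.4248, 0.1022, 0.082] units [-0.004 -0.013  0.983]
```

View pics/c4.png

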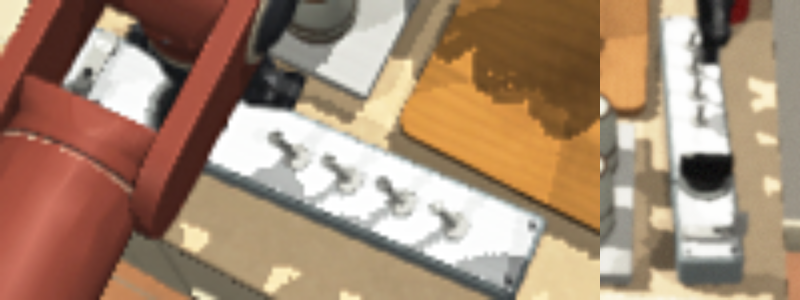

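The toggles are still untouched and the finger is above the gap. I'll lower it to 32 mm above the deck and drag.

Emit:
servo_tool([
  [-1,[0,0,0.2],[0,0,0]],
  [-1,[0,0,0.4],[0,0,0]],
  [-1,[0,0,0.6],[0,0,0]],
  [-1,[0,0,0.75],[0,0,0]],
  [-1,[0,0,0.9],[0,0,0]],
  [-1,[0,0,0.99],[0,0,0]],
  [-1,[0,0,0.99],[0,0,0]],
  [-1,[0,0,0.99],[0,0,0]],
])

```text
t: 4.87
tcp_pos: [0.4261, 0.103, 0.0833]
ee_rot: [-0.131, 3.138, 0.0]
ft_force: [-0.4, 0.1, 1.0]
gripper_width: 0.001
gripper_force: 0.0
```

Run:
```python
from h import *
delta([.4248,.1022,.082]); delta([.4435,-.122,.082])
```

```text
t 4.87 tcp [0.4261 0.103  0.0833] xaxis [-0.997 -0.083 -0.001] z [ 0.001  0.    -1.   ] f [-0.4  0.1  1. ] g 0.001 0.0 q [ 0.07 -0.27  2.17  0.    1.24 -1.59]
to [0.4248, 0.1022, 0.082] units [ 0.014 -0.007  0.013]
t 4.87 tcp [0.4261 0.103  0.0833] xaxis [-0.997 -0.083 -0.001] z [ 0.001  0.    -1.   ] f [-0.4  0.1  1. ] g 0.001 0.0 q [ 0.07 -0.27  2.17  0.    1.24 -1.59]
to [0.4435, -0.122, 0.082] units [ 0.014 -2.257  0.013]
```

Emit:
servo_tool([
  [-1,[0,-0.1,0.01],[0,0,0]],
  [-1,[0,-0.2,0.01],[0,0,0]],
  [-1,[0,-0.3,0.01],[0,0,0]],
  [-1,[0,-0.4,0.01],[0,0,0]],
  [-1,[0,-0.5,0.01],[0,0,0]],
  [-1,[0,-0.6,0.01],[0,0,0]],
  [-1,[0,-0.7,0.01],[0,0,0]],
  [-1,[0,-0.8,0.01],[0,0,0]],
])

```text
t: 5.53
tcp_pos: [0.4321, 0.0216, 0.0813]
ee_rot: [-0.129, 3.139, -0.001]
ft_force: [-0.5, -0.5, -0.2]
gripper_width: -0.004
gripper_force: 0.0
```

Emit:
servo_tool([
  [-1,[0,-0.1,0],[0,0,0]],
  [-1,[0,-0.2,0],[0,0,0]],
  [-1,[0,-0.3,0],[0,0,0]],
  [-1,[0,-0.4,0],[0,0,0]],
  [-1,[0,-0.5,0],[0,0,0]],
  [-1,[0,-0.6,0],[0,0,0]],
  [-1,[0,-0.7,0],[0,0,0]],
  [-1,[0,-0.8,0],[0,0,0]],
])

```text
t: 6.2
tcp_pos: [0.4391, -0.0578, 0.0816]
ee_rot: [-0.13, 3.138, -0.0]
ft_force: [-0.3, 0.1, -0.2]
gripper_width: 0.002
gripper_force: 0.1
```

Emit:
servo_tool([
  [-1,[0,-0.1,0],[0,0,0]],
  [-1,[0,-0.2,0],[0,0,0]],
  [-1,[0,-0.3,0],[0,0,0]],
  [-1,[0,-0.4,0],[0,0,0]],
  [-1,[0,-0.5,0],[0,0,0]],
  [-1,[0,-0.6,0],[0,0,0]],
  [-1,[0,-0.68,0],[0,0,0]],
  [-1,[0,-0.68,0],[0,0,0]],
])

```text
t: 6.87
tcp_pos: [0.4446, -0.126, 0.0815]
ee_rot: [-0.128, 3.139, -0.001]
ft_force: [0.5, 0.3, 0.1]
gripper_width: -0.001
gripper_force: 0.0
```

Run:
```python
from h import *
st()
a=env.camera("top")[:,:,::-1][165:240,215:365]
b=env.camera("side")[:,:,::-1][170:285,310:400]
cv2.imwrite("pics/c5.png",np.hstack([cv2.resize(a,(500,250)),cv2.resize(b,(300,383),interpolation=2)[:250]]))
```

```text
t 6.87 tcp [ 0.4446 -0.126   0.0815] xaxis [-0.997 -0.081 -0.   ] z [ 0. -0. -1.] f [0.5 0.3 0.1] g -0.001 0.0 q [-0.44 -0.2   2.12 -0.    1.23 -2.09]
```

View pics/c5.png

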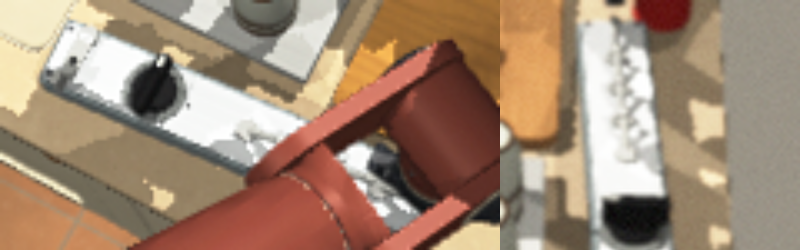

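Emit:
servo_tool([
  [-1,[0,0,-0.2],[0,0,0]],
  [-1,[0,0,-0.4],[0,0,0]],
  [-1,[0,0.1,-0.6],[0,0,0]],
  [-1,[0,0.3,-0.8],[0,0,0]],
  [-1,[0,0.6,-0.9],[0,0,0]],
  [-1,[0,0.9,-0.9],[0,0,0]],
  [-1,[0,1,-0.9],[0,0,0]],
  [-1,[0,1,-0.9],[0,0,0]],
])

```text
t: 7.63
tcp_pos: [0.4357, -0.0229, 0.1712]
ee_rot: [-0.136, 3.138, 0.0]
ft_force: [-0.1, 0.3, -0.2]
gripper_width: 0.002
gripper_force: 0.0
```

Emit:
servo_tool([
  [-1,[0,0.3,0],[0,0,0]],
  [-1,[0,0.6,0],[0,0,0]],
  [-1,[0,0.9,0],[0,0,0]],
  [-1,[0,1,0],[0,0,0]],
  [-1,[0,1,0],[0,0,0]],
  [-1,[0,1,0],[0,0,0]],
  [-1,[0,1,0],[0,0,0]],
  [-1,[0,1,0],[0,0,0]],
])

```text
t: 8.3
tcp_pos: [0.428, 0.0735, 0.1711]
ee_rot: [0.127, -3.139, 0.001]
ft_force: [-0.1, 0.3, -0.1]
gripper_width: -0.0
gripper_force: 0.0
```

Emit:
servo_tool([
  [0,[0,0.2,0],[0,0,0]],
  [0,[0,0.4,0],[0,0,0]],
  [0,[0,0.6,0],[0,0,0]],
  [0,[0,0.77,0],[0,0,0]],
  [0,[0,0.77,0],[0,0,0]],
  [0,[0,0.77,0],[0,0,0]],
  [0,[0,0.77,0],[0,0,0]],
  [0,[0,0.77,0],[0,0,0]],
])

```text
t: 8.97
tcp_pos: [0.4217, 0.1505, 0.1713]
ee_rot: [0.127, -3.139, 0.001]
ft_force: [0.0, -0.3, 0.3]
gripper_width: 0.498
gripper_force: 0.0
```

Run:
```python
from h import *
delta([.4210,.150,.07])
a=env.camera("top")[:,:,::-1][165:240,215:365]
b=env.camera("side")[:,:,::-1][170:285,310:400]
cv2.imwrite("pics/c6.png",np.hstack([cv2.resize(a,(500,250)),cv2.resize(b,(300,383),interpolation=2)[:250]]))
```

```text
t 8.97 tcp [0.4217 0.1505 0.1713] xaxis [-0.997 -0.081  0.   ] z [ 0. -0. -1.] f [ 0.  -0.3  0.3] g 0.498 0.0 q [ 0.18 -0.35  2.07 -0.    1.42 -1.48]
to [0.421, 0.15, 0.07] units [ 0.007 -0.004  1.013]
```

View pics/c6.png

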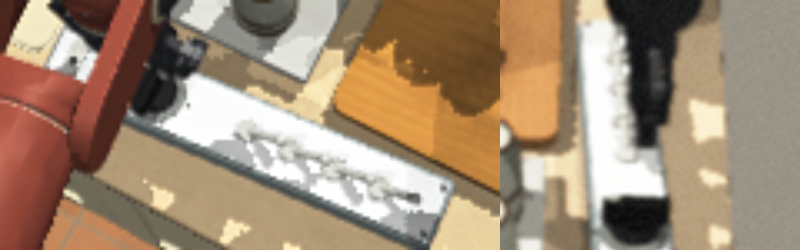

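All four toggles now lie over to −y, with balls at crop x 290–415. Next: lower onto the isolator bar, grip and turn clockwise.

Emit:
servo_tool([
  [0,[0,0,0.2],[0,0,0]],
  [0,[0,0,0.4],[0,0,0]],
  [0,[0,0,0.6],[0,0,0]],
  [0,[0,0,0.75],[0,0,0]],
  [0,[0,0,0.9],[0,0,0]],
  [0,[0,0,1],[0,0,0]],
  [0,[0,0,1],[0,0,0]],
  [0,[0,0,1],[0,0,0]],
])

```text
t: 9.73
tcp_pos: [0.4213, 0.1512, 0.0711]
ee_rot: [0.129, -3.138, 0.0]
ft_force: [-0.2, -0.5, -0.2]
gripper_width: 0.506
gripper_force: 0.0
```

Emit:
servo_tool([
  [-1,[0,0,0],[0,0,0]],
  [-1,[0,0,0],[0,0,0]],
  [-1,[0,0,0],[0,0,0]],
  [-1,[0,0,0],[0,0,0]],
  [-1,[0,0,0],[0,0,0]],
  [-1,[0,0,0],[0,0,0]],
  [-1,[0,0,0],[0,0,0]],
  [-1,[0,0,0],[0,0,0]],
], newtons=30)

```text
t: 10.4
tcp_pos: [0.4221, 0.1527, 0.0728]
ee_rot: [-0.13, 3.137, 0.004]
ft_force: [-2.6, 5.1, 4.4]
gripper_width: 0.146
gripper_force: 32.5
```

Emit:
servo_tool([
  [-1,[0,0,0],[0,0,0.06]],
  [-1,[0,0,0],[0,0,0.12]],
  [-1,[0,0,0],[0,0,0.18]],
  [-1,[0,0,0],[0,0,0.24]],
  [-1,[0,0,0],[0,0,0.3]],
  [-1,[0,0,0],[0,0,0.36]],
  [-1,[0,0,0],[0,0,0.42]],
  [-1,[0,0,0],[0,0,0.48]],
])

```text
t: 11.07
tcp_pos: [0.4221, 0.1529, 0.0728]
ee_rot: [1.041, 2.964, 0.005]
ft_force: [-2.4, 5.8, 3.9]
gripper_width: 0.141
gripper_force: 32.4
```

Emit:
servo_tool([
  [-1,[0,0,0],[0,0,0.06]],
  [-1,[0,0,0],[0,0,0.12]],
  [-1,[0,0,0],[0,0,0.18]],
  [-1,[0,0,0],[0,0,0.24]],
  [-1,[0,0,0],[0,0,0.3]],
  [-1,[0,0,0],[0,0,0.34]],
  [-1,[0,0,0],[0,0,0.37]],
  [-1,[0,0,0],[0,0,0.37]],
])

```text
t: 11.73
tcp_pos: [0.4222, 0.153, 0.0728]
ee_rot: [-1.843, -2.544, -0.006]
ft_force: [-2.3, 5.3, 3.6]
gripper_width: 0.141
gripper_force: 32.4
```

Run:
```python
from h import *
st();print(env.state()["wrist_torque"])
```

```text
t 11.73 tcp [0.4222 0.153  0.0728] xaxis [-0.311  0.95   0.003] z [ 0.002  0.003 -1.   ] f [-2.3  5.3  3.6] g 0.141 32.4 q [ 0.18 -0.23  2.15  0.    1.21 -0.14]
[ 0.81913306  0.32463358 -0.11616742]
```

Emit:
servo_tool([
  [-1,[0,0,0],[0,0,0.03]],
  [-1,[0,0,0],[0,0,0.06]],
  [-1,[0,0,0],[0,0,0.06]],
  [-1,[0,0,0],[0,0,0.06]],
  [0,[0,0,0],[0,0,0.06]],
  [0,[0,0,0],[0,0,0.06]],
  [0,[0,0,0],[0,0,0.06]],
  [0,[0,0,0],[0,0,0.06]],
])

```text
t: 12.4
tcp_pos: [0.4216, 0.1513, 0.0714]
ee_rot: [1.959, 2.455, -0.0]
ft_force: [-0.1, -0.6, 0.4]
gripper_width: 0.502
gripper_force: 0.0
```

Run:
```python
from h import *
st();print(env.state()["wrist_torque"])
```

```text
t 12.4 tcp [0.4216 0.1513 0.0714] xaxis [-0.222  0.975 -0.   ] z [ 0. -0. -1.] f [-0.1 -0.6  0.4] g 0.502 0.0 q [ 0.18 -0.23  2.16 -0.    1.21 -0.05]
[ 0.05240522 -0.00739877  0.06717332]
```

Emit:
servo_tool([
  [0,[0,0,-0.2],[0,0,0]],
  [0,[0,0,-0.4],[0,0,0]],
  [0,[0,0,-0.6],[0,0,0]],
  [0,[0,0,-0.8],[0,0,0]],
  [0,[0,0,-1],[0,0,0]],
  [0,[0,0,-1],[0,0,-0.07]],
  [0,[0,0,-1],[0,0,-0.14]],
  [0,[0,0,-1],[0,0,-0.21]],
])

```text
t: 13.07
tcp_pos: [0.4218, 0.1513, 0.1719]
ee_rot: [1.522, 2.747, 0.001]
ft_force: [-0.5, -0.2, 0.5]
gripper_width: 0.502
gripper_force: 0.0
```

Emit:
servo_tool([
  [0,[0,0,0],[0,0,-0.07]],
  [0,[0,0,0],[0,0,-0.14]],
  [0,[0,0,0],[0,0,-0.21]],
  [0,[0,0,0],[0,0,-0.28]],
  [0,[0,0,0],[0,0,-0.35]],
  [0,[0,0,0],[0,0,-0.42]],
  [0,[0,0,0],[0,0,-0.49]],
  [0,[0,0,0],[0,0,-0.56]],
])

```text
t: 13.73
tcp_pos: [0.4214, 0.1513, 0.1712]
ee_rot: [-0.207, -3.135, 0.001]
ft_force: [0.1, 1.0, -0.5]
gripper_width: 0.5
gripper_force: 0.0
```

Run:
```python
from h import *
st()
a=cv2.imread("pics/top0.png");b=cv2.imread("pics/side0.png")
piv=np.array([.4381,.2318]);ux=np.array([.9965,.083])
for z in(.05,.088): print(z,"tab",piv-.054*ux,proj("top",[*(piv-.054*ux),z]),proj("side",[*(piv-.054*ux),z]))
cv2.imwrite("pics/c7.png",np.hstack([cv2.resize(x,(400,400),interpolation=cv2.INTER_CUBIC) for x in(a[160:200,220:260],b[225:285,330:390])]))
```

```text
t 13.73 tcp [0.4214 0.1513 0.1712] xaxis [-0.991  0.132  0.   ] z [-0. -0. -1.] f [ 0.1  1.  -0.5] g 0.5 0.0 q [ 0.18 -0.35  2.07 -0.    1.42 -1.26]
0.05 tab [0.384289 0.227318] [234.35755061 191.85009909] [362.73787789 259.47867423]
0.088 tab [0.384289 0.227318] [232.32331448 188.75001345] [363.77377722 250.19563493]
```

View pics/c7.png

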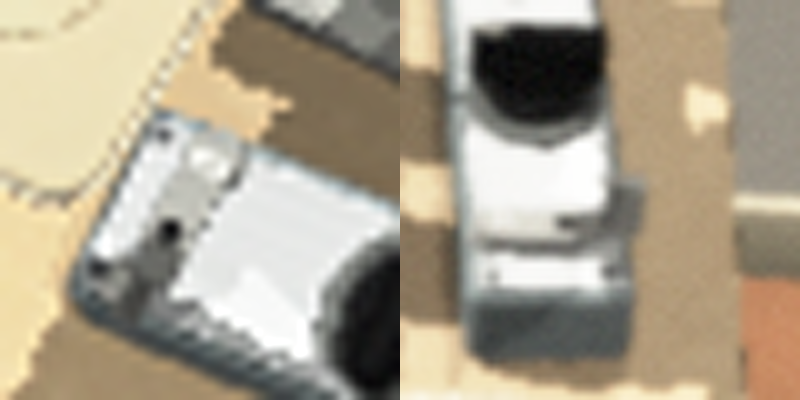

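Emit:
servo_tool([
  [0,[0.1,0.15,0],[0,0,-0.05]],
  [0,[0.2,0.3,0],[0,0,-0.1]],
  [0,[0.3,0.45,0],[0,0,-0.137]],
  [0,[0.4,0.6,0],[0,0,-0.137]],
  [0,[0.468,0.704,0],[0,0,-0.137]],
  [0,[0.468,0.704,0.2],[0,0,-0.137]],
  [0,[0.468,0.704,0.4],[0,0,-0.137]],
  [0,[0.468,0.704,0.4],[0,0,-0.137]],
])

```text
t: 14.4
tcp_pos: [0.382, 0.2267, 0.1272]
ee_rot: [0.123, -3.132, 0.004]
ft_force: [0.2, -0.4, -0.9]
gripper_width: 0.501
gripper_force: 0.0
```

Run:
```python
from h import *
delta([.3843,.2273,.066]); print("jar",on("top",(186,166),.105),on("side",(373,297),.105))
```

```text
t 14.4 tcp [0.382  0.2267 0.1272] xaxis [-0.997 -0.078  0.007] z [-0.007 -0.003 -1.   ] f [ 0.2 -0.4 -0.9] g 0.501 0.0 q [ 0.37 -0.31  2.12 -0.    1.34 -1.28]
to [0.3843, 0.2273, 0.066] units [-0.028  0.006  0.612]
jar [0.37688207 0.38487397] [0.36596836 0.39487387]
```

Emit:
servo_tool([
  [0,[-0.02,0,0.15],[0,0,0]],
  [0,[-0.02,0,0.3],[0,0,0]],
  [0,[-0.02,0,0.45],[0,0,0]],
  [0,[-0.02,0,0.61],[0,0,0]],
  [-1,[-0.02,0,0.61],[0,0,0]],
  [-1,[-0.02,0,0.61],[0,0,0]],
  [-1,[-0.02,0,0.61],[0,0,0]],
  [-1,[-0.02,0,0.61],[0,0,0]],
], newtons=25)

```text
t: 15.07
tcp_pos: [0.387, 0.2299, 0.0714]
ee_rot: [-0.121, 3.138, 0.009]
ft_force: [-1.3, 9.4, -5.4]
gripper_width: 0.083
gripper_force: 29.1
```

Emit:
servo_tool([
  [-1,[0,0,0],[0,0,0]],
  [-1,[0,0,0],[0,0,0]],
  [-1,[0,0,0],[0,0,0]],
  [-1,[0,0,0],[0,0,0]],
  [-1,[0,0,0],[0,0,0]],
  [-1,[0,0,0],[0,0,0]],
  [-1,[0,0,0],[0,0,0]],
  [-1,[0,0,0],[0,0,0]],
])

```text
t: 15.73
tcp_pos: [0.387, 0.23, 0.0714]
ee_rot: [-0.122, 3.138, 0.009]
ft_force: [-0.1, 8.3, -5.6]
gripper_width: 0.081
gripper_force: 29.0
```

Emit:
servo_tool([
  [-1,[-0.003,0.054,0],[0,0,0.064]],
  [-1,[-0.011,0.107,0],[0,0,0.127]],
  [-1,[-0.024,0.16,0],[0,0,0.191]],
  [-1,[-0.043,0.21,0],[0,0,0.255]],
  [-1,[-0.066,0.259,0],[0,0,0.318]],
  [-1,[-0.094,0.305,0],[0,0,0.382]],
  [-1,[-0.127,0.348,0],[0,0,0.446]],
  [-1,[-0.127,0.348,0],[0,0,0.446]],
])

```text
t: 16.4
tcp_pos: [0.3965, 0.2652, 0.0713]
ee_rot: [-0.966, -2.988, -0.004]
ft_force: [-3.1, 3.8, -1.3]
gripper_width: 0.084
gripper_force: 29.7
```

Emit:
servo_tool([
  [-1,[-0.003,0.054,0],[0,0,0.064]],
  [-1,[-0.011,0.107,0],[0,0,0.127]],
  [-1,[-0.024,0.16,0],[0,0,0.191]],
  [-1,[-0.043,0.21,0],[0,0,0.255]],
  [-1,[-0.066,0.259,0],[0,0,0.318]],
  [-1,[-0.094,0.305,0],[0,0,0.382]],
  [-1,[-0.127,0.348,0],[0,0,0.446]],
  [-1,[-0.127,0.348,0],[0,0,0.446]],
])

```text
t: 17.07
tcp_pos: [0.4268, 0.286, 0.0714]
ee_rot: [-1.932, -2.472, -0.002]
ft_force: [-4.2, 5.5, -1.2]
gripper_width: 0.084
gripper_force: 29.5
```

Run:
```python
from h import *
p,R=st();d=p[:2]-[.4381,.2318];print(3.225-np.arctan2(d[1],d[0]),np.linalg.norm(d))
```

```text
t 17.07 tcp [0.4268 0.286  0.0714] xaxis [-0.242  0.97   0.004] z [-0.002  0.003 -1.   ] f [-4.2  5.5 -1.2] g 0.084 29.5 q [ 0.44 -0.06  2.    0.    1.2   0.2 ]
1.4489072714512077 0.05535521966558594
```

Emit:
servo_tool([
  [-0.4,[0,0,0],[0,0,0]],
  [-0.4,[0,0,0],[0,0,0]],
  [-0.4,[0,0,0],[0,0,0]],
  [-0.4,[0,0,-0.2],[0,0,0]],
  [-0.4,[0,0,-0.5],[0,0,0]],
  [-0.4,[0,0,-0.8],[0,0,0]],
  [-0.4,[0,0,-1],[0,0,0]],
  [-0.4,[0,0,-1],[0,0,0]],
])

```text
t: 17.73
tcp_pos: [0.4307, 0.2857, 0.1772]
ee_rot: [1.927, 2.474, 0.016]
ft_force: [0.5, 0.2, 1.1]
gripper_width: 0.299
gripper_force: 0.0
```

Emit:
servo_tool([
  [0.84,[0,0,-0.2],[0,0,-0.07]],
  [0.84,[0,0,-0.4],[0,0,-0.14]],
  [0.84,[0,0,-0.4],[0,0,-0.21]],
  [0.84,[0,0,-0.4],[0,0,-0.28]],
  [0.84,[0,0,-0.4],[0,0,-0.35]],
  [0.84,[0,0,-0.4],[0,0,-0.42]],
  [0.84,[0,0,-0.4],[0,0,-0.49]],
  [0.84,[0,0,-0.4],[0,0,-0.56]],
])

```text
t: 18.4
tcp_pos: [0.4272, 0.284, 0.2097]
ee_rot: [-0.683, -3.066, 0.001]
ft_force: [0.6, -0.6, -1.3]
gripper_width: 0.92
gripper_force: 0.0
```

Emit:
servo_tool([
  [0.84,[0,0,0],[0,0,-0.07]],
  [0.84,[0,0,0],[0,0,-0.14]],
  [0.84,[0,0,0],[0,0,-0.21]],
  [0.84,[0,0,0],[0,0,-0.284]],
  [0.84,[0,0,0],[0,0,-0.284]],
  [0.84,[0,0,0],[0,0,-0.284]],
  [0.84,[0,0,0],[0,0,-0.284]],
  [0.84,[0,0,0],[0,0,-0.284]],
])

```text
t: 19.07
tcp_pos: [0.4272, 0.2843, 0.2102]
ee_rot: [0.001, -3.141, 0.0]
ft_force: [0.3, 0.8, 0.4]
gripper_width: 0.916
gripper_force: 0.0
```

```bash
cat >> h.py <<'E'
def discs(im,box):
    x0,y0,x1,y1=box;h=cv2.cvtColor(im[y0:y1,x0:x1],cv2.COLOR_RGB2HSV)
    m=cv2.inRange(h,(0,0,205),(180,60,255));n,_,s,c=cv2.connectedComponentsWithStats(m)
    return [(c[i]+[x0,y0],s[i][2:5].tolist()) for i in range(1,n) if s[i][4]>60 and s[i][4]<400]
E
python3 - <<'E'
from h import *
a=cv2.imread("pics/top0.png")[:,:,::-1];b=cv2.imread("pics/side0.png")[:,:,::-1]
T=discs(a,(255,105,330,180));S=discs(b,(258,195,325,250))
for c,s in T: print("top",c.round(1),s,on("top",c,.114).round(4))
for c,s in S: print("side",c.round(1),s,on("side",c,.114).round(4))
print("pots",on("top",(345,100),.08),on("top",(393,118),.08))
st()
I=env.camera("top");J=env.camera("side")
cv2.imwrite("pics/c8.png",np.hstack([cv2.resize(x[:,:,::-1],None,fx=3,fy=3) for x in(I[105:245,220:350],J[145:285,262:395])])[:,:800])
E
```

```text
top [263.9 117. ] [25, 30, 305] [0.6281 0.2518]
top [278.  122.9] [11, 11, 92] [0.6313 0.2028]
top [306.4 135.1] [12, 11, 95] [0.6375 0.105 ]
top [267. 145.] [11, 11, 95] [0.5514 0.1969]
top [293.1 157.9] [11, 11, 98] [0.5525 0.1056]
top [307.3 174.9] [17, 12, 108] [0.5253 0.0415]
side [276.5 208.8] [12, 8, 79] [0.6353 0.1068]
side [262.  212.6] [10, 11, 80] [0.6746 0.1257]
side [305.9 210.3] [13, 8, 79] [0.5503 0.1077]
side [274.3 233.2] [13, 9, 94] [0.6297 0.2043]
side [303.9 233. ] [13, 9, 94] [0.5494 0.1984]
pots [0.81553309 0.05923352] [ 0.83239548 -0.10589666]
t 19.07 tcp [0.4272 0.2843 0.2102] xaxis [-1.    -0.001  0.   ] z [-0. -0. -1.] f [0.3 0.8 0.4] g 0.916 0.0 q [ 0.44 -0.21  1.89 -0.    1.45 -1.13]
```

View pics/c8.png

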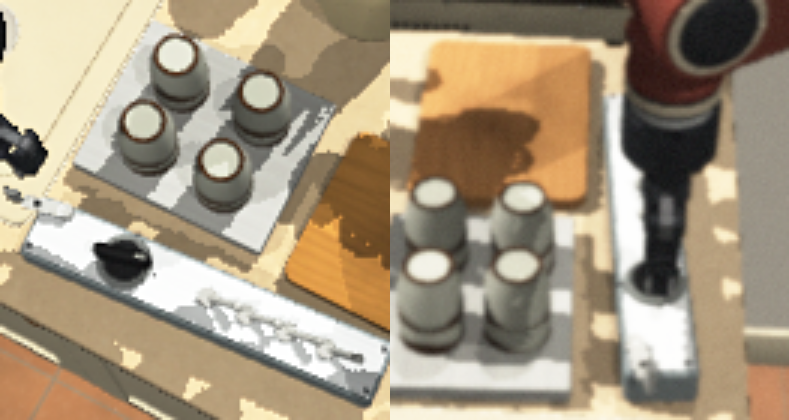

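Isolator bar now lies along the unit, the hasp points out over the +y end, and all toggles are off. Now the cups, starting with the near right stack at (0.552, 0.107).

Emit:
servo_tool([
  [0.84,[-0.15,-0.22,0],[0,0,0]],
  [0.84,[-0.31,-0.45,0],[0,0,0]],
  [0.84,[-0.46,-0.67,0],[0,0,0]],
  [0.84,[-0.62,-0.89,0],[0,0,0]],
  [0.84,[-0.78,-1,0],[0,0,0]],
  [0.84,[-0.93,-1,0],[0,0,0]],
  [0.84,[-1,-1,0],[0,0,0]],
  [0.84,[-1,-1,0],[0,0,0]],
])

```text
t: 19.83
tcp_pos: [0.5285, 0.1844, 0.2103]
ee_rot: [0.002, -3.142, -0.0]
ft_force: [-1.1, 1.1, 0.0]
gripper_width: 0.923
gripper_force: 0.0
```

Emit:
servo_tool([
  [0.84,[-0.1,-0.25,0],[0,0,0]],
  [0.84,[-0.2,-0.5,0],[0,0,0]],
  [0.84,[-0.243,-0.778,0],[0,0,0]],
  [0.84,[-0.243,-0.778,0.3],[0,0,0]],
  [0.84,[-0.243,-0.778,0.6],[0,0,0]],
  [0.84,[-0.243,-0.778,0.7],[0,0,0]],
  [0.84,[-0.243,-0.778,0.7],[0,0,0]],
  [0.84,[-0.243,-0.778,0.7],[0,0,0]],
])

```text
t: 20.5
tcp_pos: [0.5515, 0.1075, 0.1403]
ee_rot: [0.006, -3.141, 0.0]
ft_force: [0.9, -0.7, 0.0]
gripper_width: 0.919
gripper_force: 0.0
```

Run:
```python
from h import *
delta([.5515,.1065,.052])
```

```text
t 20.5 tcp [0.5515 0.1075 0.1403] xaxis [-1.    -0.004  0.001] z [-0.001 -0.    -1.   ] f [ 0.9 -0.7  0. ] g 0.919 0.0 q [ 0.06 -0.02  1.84  0.    1.32 -1.51]
to [0.5515, 0.1065, 0.052] units [-0.001 -0.01   0.883]
```

Emit:
servo_tool([
  [0.84,[0,-0.01,0.15],[0,0,0]],
  [0.84,[0,-0.01,0.3],[0,0,0]],
  [0.84,[0,-0.01,0.45],[0,0,0]],
  [0.84,[0,-0.01,0.6],[0,0,0]],
  [0.84,[0,-0.01,0.75],[0,0,0]],
  [0.84,[0,-0.01,0.88],[0,0,0]],
  [0.84,[0,-0.01,0.88],[0,0,0]],
  [0.84,[0,-0.01,0.88],[0,0,0]],
], newtons=35)

```text
t: 21.17
tcp_pos: [0.5586, 0.1061, 0.062]
ee_rot: [-0.006, 3.129, 0.001]
ft_force: [-8.1, -6.6, 26.5]
gripper_width: 0.922
gripper_force: 13.4
```

Emit:
servo_tool([
  [0.3,[0,0,0],[0,0,0]],
  [0.1,[0,0,0],[0,0,0]],
  [-0.5,[0,0,0],[0,0,0]],
  [-1,[0,0,0],[0,0,0]],
  [-1,[0,0,0],[0,0,0]],
  [-1,[0,0,0],[0,0,0]],
  [-1,[0,0,0],[0,0,0]],
  [-1,[0,0,0],[0,0,0]],
])

```text
t: 21.83
tcp_pos: [0.5617, 0.1067, 0.0654]
ee_rot: [-0.004, 3.121, 0.003]
ft_force: [-5.7, -5.0, 33.2]
gripper_width: 0.744
gripper_force: 50.9
```

Emit:
servo_tool([
  [-1,[0,0,-0.1],[0,0,0]],
  [-1,[0,0,-0.25],[0,0,0]],
  [-1,[0,0,-0.4],[0,0,0]],
  [-1,[0,0,-0.55],[0,0,0]],
  [-1,[0,0,-0.7],[0,0,0]],
  [-1,[0,0,-0.85],[0,0,0]],
  [-1,[0,0,-1],[0,0,0]],
  [-1,[0,0,-1],[0,0,0]],
])

```text
t: 22.5
tcp_pos: [0.5545, 0.1065, 0.1571]
ee_rot: [-0.005, 3.134, 0.001]
ft_force: [0.6, -0.2, -2.3]
gripper_width: 0.741
gripper_force: 39.4
```

```bash
cat >> h.py <<'E'
def board():
    im=env.camera("top");h=cv2.cvtColor(im,cv2.COLOR_RGB2HSV)
    m=cv2.inRange(h,(8,110,60),(20,255,255));m[:140]=0;m[245:]=0;m[:,:300]=0;m[:,430:]=0
    m=cv2.morphologyEx(m,cv2.MORPH_OPEN,np.ones((3,3)))
    c=max(cv2.findContours(m,0,2)[0],key=cv2.contourArea)
    q=np.array([on("top",p,.02) for p in c[:,0].astype(float)],np.float32)
    print("board",cv2.minAreaRect(q),"ext",q.min(0),q.max(0)); return im,m
E
python3 - <<'E'
from h import *
board();st()
E
```

```text
board ((0.589519739151001, -0.12705563008785248), (0.19277314841747284, 0.26997074484825134), 0.7015079259872437) ext [ 0.49174386 -0.2627036 ] [0.6866216  0.00833155]
t 22.55 tcp [0.5536 0.1064 0.1551] xaxis [-1.    -0.003 -0.005] z [ 0.005  0.    -1.   ] f [ 0.8  1.1 -2.7] g 0.741 39.4 q [ 0.06 -0.04  1.83 -0.    1.34 -1.52]
```

Run:
```python
from h import *
I=env.camera("top");J=env.camera("side")
cv2.imwrite("pics/c9.png",np.hstack([cv2.resize(x[:,:,::-1],None,fx=4,fy=4) for x in(I[105:245,230:330],J[165:305,250:350])])[:,:800])
```

```text
(no output)
```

View pics/c9.png

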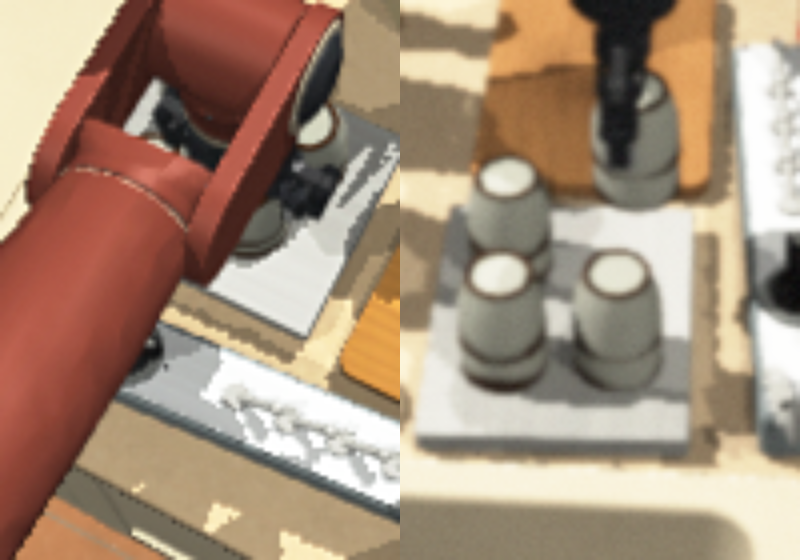

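The first stack is held upright and the other three stand as before. There was an upward contact force below TCP z ≈ 0.065, probably the palm meeting the stack top, so I'll grasp higher next time. Carrying it to the board's near right.

Emit:
servo_tool([
  [-1,[0,-0.1,0],[0,0,0]],
  [-1,[0,-0.3,0],[0,0,0]],
  [-1,[0,-0.5,0],[0,0,0]],
  [-1,[0,-0.7,0],[0,0,0]],
  [-1,[0,-0.85,0],[0,0,0]],
  [-1,[0,-1,0],[0,0,0]],
  [-1,[0,-1,0],[0,0,0]],
  [-1,[0,-1,0],[0,0,0]],
])

```text
t: 23.32
tcp_pos: [0.5515, 0.005, 0.151]
ee_rot: [0.001, -3.139, -0.001]
ft_force: [0.1, 0.3, -3.6]
gripper_width: 0.741
gripper_force: 39.8
```

Emit:
servo_tool([
  [-1,[0,-0.1,0],[0,0,0]],
  [-1,[0,-0.3,0],[0,0,0]],
  [-1,[0,-0.5,0],[0,0,0]],
  [-1,[0,-0.7,0],[0,0,0]],
  [-1,[0,-0.85,0],[0,0,0]],
  [-1,[0,-1,0],[0,0,0]],
  [-1,[0,-1,0],[0,0,0]],
  [-1,[0,-1,0],[0,0,0]],
])

```text
t: 23.98
tcp_pos: [0.5524, -0.0944, 0.1519]
ee_rot: [0.003, -3.141, -0.001]
ft_force: [0.4, -0.2, -3.7]
gripper_width: 0.74
gripper_force: 40.1
```

Emit:
servo_tool([
  [-1,[0,-0.1,0],[0,0,0]],
  [-1,[0,-0.3,0],[0,0,0]],
  [-1,[0,-0.5,0],[0,0,0]],
  [-1,[0,-0.7,0],[0,0,0]],
  [-1,[0,-0.85,0],[0,0,0]],
  [-1,[0,-1,0],[0,0,0]],
  [-1,[0,-1,0],[0,0,0]],
  [-1,[0,-1,0],[0,0,0]],
])

```text
t: 24.65
tcp_pos: [0.5528, -0.1945, 0.1522]
ee_rot: [0.003, -3.141, -0.001]
ft_force: [-0.4, 1.3, -3.9]
gripper_width: 0.747
gripper_force: 40.2
```

Run:
```python
from h import *
delta([.554,-.195,.0625])
i=env.camera_info("side");J=env.camera("side");print(proj("side",[.545,-.195,.1535]),proj("side",[.5536,-.195,.1]))
cv2.imwrite("pics/c10.png",cv2.resize(J[120:240,240:400][:,:,::-1],None,fx=4,fy=4))
```

```text
t 24.65 tcp [ 0.5528 -0.1945  0.1522] xaxis [-1.    -0.002  0.   ] z [-0.     0.001 -1.   ] f [-0.4  1.3 -3.9] g 0.747 40.2 q [-0.47  0.02  1.78  0.    1.34 -2.04]
to [0.554, -0.195, 0.0625] units [-0.012 -0.005  0.897]
[314.0978712 138.6863251] [311.40648326 151.7590124 ]
```

View pics/c10.png

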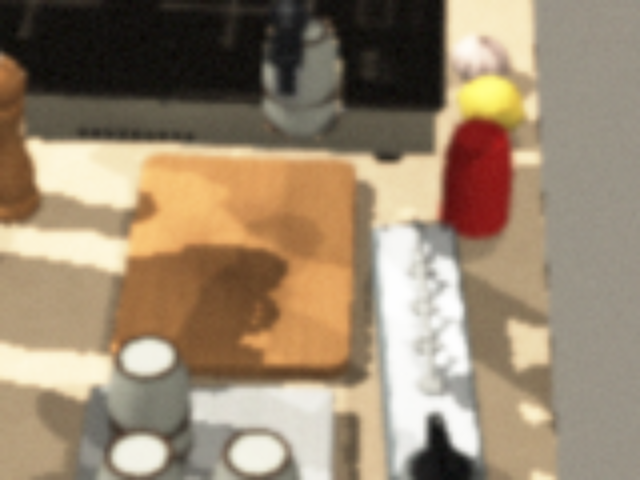

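Emit:
servo_tool([
  [-1,[0,0,0.15],[0,0,0]],
  [-1,[0,0,0.3],[0,0,0]],
  [-1,[0,0,0.45],[0,0,0]],
  [-1,[0,0,0.6],[0,0,0]],
  [-1,[0,0,0.7],[0,0,0]],
  [-1,[0,0,0.78],[0,0,0]],
  [-1,[0,0,0.82],[0,0,0]],
  [-1,[0,0,0.82],[0,0,0]],
])

```text
t: 25.37
tcp_pos: [0.5524, -0.1936, 0.0694]
ee_rot: [0.005, -3.14, -0.001]
ft_force: [-0.8, 0.4, -3.2]
gripper_width: 0.736
gripper_force: 40.2
```

Emit:
servo_tool([
  [-1,[0,0,0.02],[0,0,0]],
  [-1,[0,0,0.04],[0,0,0]],
  [-1,[0,0,0.06],[0,0,0]],
  [-1,[0,0,0.07],[0,0,0]],
  [-1,[0,0,0.07],[0,0,0]],
  [-1,[0,0,0.07],[0,0,0]],
  [-1,[0,0,0.07],[0,0,0]],
  [-1,[0,0,0.07],[0,0,0]],
])

```text
t: 26.03
tcp_pos: [0.5529, -0.1942, 0.0635]
ee_rot: [-0.004, 3.141, -0.0]
ft_force: [0.3, 0.2, -4.3]
gripper_width: 0.739
gripper_force: 40.2
```

Still unsupported; lower a little more in small steps.

Emit:
servo_tool([
  [-1,[0,0,0.01],[0,0,0]],
  [-1,[0,0,0.01],[0,0,0]],
  [-1,[0,0,0.02],[0,0,0]],
  [-1,[0,0,0.02],[0,0,0]],
  [-1,[0,0,0.03],[0,0,0]],
  [-1,[0,0,0.03],[0,0,0]],
  [-1,[0,0,0.03],[0,0,0]],
  [-1,[0,0,0.03],[0,0,0]],
])

```text
t: 26.7
tcp_pos: [0.553, -0.1942, 0.0619]
ee_rot: [0.004, -3.141, -0.0]
ft_force: [-4.2, 2.1, 5.9]
gripper_width: 0.744
gripper_force: 41.1
```

Run:
```python
from h import *
st()
```

```text
t 26.7 tcp [ 0.553  -0.1942  0.0619] xaxis [-1.    -0.003  0.   ] z [-0.  0. -1.] f [-4.2  2.1  5.9] g 0.744 41.1 q [-0.46  0.13  1.83 -0.    1.18 -2.04]
```

Emit:
servo_tool([
  [0.5,[0,0,0],[0,0,0]],
  [0.84,[0,0,0],[0,0,0]],
  [0.84,[0,0,0],[0,0,0]],
  [0.84,[0,0,-0.15],[0,0,0]],
  [0.84,[0,0,-0.4],[0,0,0]],
  [0.84,[0,0,-0.7],[0,0,0]],
  [0.84,[0,0,-1],[0,0,0]],
  [0.84,[0,0,-1],[0,0,0]],
])

```text
t: 27.37
tcp_pos: [0.5568, -0.196, 0.1682]
ee_rot: [-0.004, 3.13, -0.009]
ft_force: [1.1, 0.2, 2.2]
gripper_width: 0.918
gripper_force: 0.0
```

Emit:
servo_tool([
  [0.84,[0,0.25,0],[0,0,0]],
  [0.84,[-0.2,0.5,0],[0,0,0]],
  [0.84,[-0.3,0.75,0],[0,0,0]],
  [0.84,[-0.4,1,0],[0,0,0]],
  [0.84,[-0.4,1,0],[0,0,0]],
  [0.84,[-0.4,1,0],[0,0,0]],
  [0.84,[-0.4,1,0],[0,0,0]],
  [0.84,[-0.4,1,0],[0,0,0]],
])

```text
t: 28.03
tcp_pos: [0.5923, -0.0949, 0.16]
ee_rot: [0.003, -3.141, 0.0]
ft_force: [0.1, 0.7, -0.4]
gripper_width: 0.915
gripper_force: 0.0
```

Emit:
servo_tool([
  [0.84,[-0.1,0.25,0],[0,0,0]],
  [0.84,[-0.2,0.5,0],[0,0,0]],
  [0.84,[-0.3,0.75,0],[0,0,0]],
  [0.84,[-0.42,1,0],[0,0,0]],
  [0.84,[-0.42,1,0],[0,0,0]],
  [0.84,[-0.42,1,0],[0,0,0]],
  [0.84,[-0.42,1,0],[0,0,0]],
  [0.84,[-0.42,1,0],[0,0,0]],
])

```text
t: 28.7
tcp_pos: [0.6339, 0.0047, 0.1602]
ee_rot: [0.001, -3.141, 0.001]
ft_force: [0.3, -0.0, 0.1]
gripper_width: 0.917
gripper_force: 0.0
```

Run:
```python
from h import *
delta([.6365,.106,.08])
im,_=board()
for c,s in discs(im,(300,115,400,235)): print("top",c.round(1),s,on("top",c,.114).round(4),on("top",c,.11).round(4))
J=env.camera("side")
for c,s in discs(J,(262,140,340,250)): print("side",c.round(1),s,on("side",c,.114).round(4),on("side",c,.11).round(4))
```

```text
t 28.7 tcp [0.6339 0.0047 0.1602] xaxis [-1.    -0.001  0.   ] z [-0. -0. -1.] f [ 0.3 -0.   0.1] g 0.917 0.0 q [-0.11  0.13  1.66 -0.    1.36 -1.68]
to [0.6365, 0.106, 0.08] units [-0.027  1.013  0.801]
board ((0.5901046395301819, -0.12673725187778473), (0.19309404492378235, 0.270974725484848), 0.9169071912765503) ext [ 0.49174386 -0.2627036 ] [0.6866216  0.00993511]
top [386.2 159.5] [21, 16, 177] [ 0.6829 -0.1486] [ 0.6844 -0.1485]
top [308.3 180.2] [14, 20, 61] [0.512  0.0307] [0.5129 0.0313]
top [379.6 205.9] [12, 11, 102] [ 0.5423 -0.1949] [ 0.5433 -0.195 ]
top [333.7 217.9] [34, 21, 292] [ 0.4452 -0.0908] [ 0.446  -0.0906]
top [319.4 223.8] [24, 14, 118] [ 0.4096 -0.0619] [ 0.4102 -0.0616]
side [266.3 163.2] [10, 14, 122] [ 0.6928 -0.104 ] [ 0.6937 -0.1091]
side [337.1 186. ] [6, 21, 97] [ 0.4634 -0.0066] [ 0.4634 -0.0113]
side [265.8 182.6] [9, 10, 67] [ 0.6815 -0.0078] [ 0.6824 -0.0125]
side [276.4 208.8] [12, 8, 72] [0.6355 0.1071] [0.6362 0.1029]
side [274.4 233.2] [12, 9, 83] [0.6295 0.2044] [0.6301 0.2006]
side [303.8 233. ] [13, 9, 88] [0.5495 0.1986] [0.5498 0.1947]
```

Emit:
servo_tool([
  [0.84,[0,0.25,0],[0,0,0]],
  [0.84,[-0.01,0.5,0],[0,0,0]],
  [0.84,[-0.02,0.75,0],[0,0,0]],
  [0.84,[-0.027,1,0],[0,0,0]],
  [0.84,[-0.027,1.0,0],[0,0,0]],
  [0.84,[-0.027,1.0,0],[0,0,0]],
  [0.84,[-0.027,1.0,0.1],[0,0,0]],
  [0.84,[-0.027,1.0,0.25],[0,0,0]],
])

```text
t: 29.47
tcp_pos: [0.6381, 0.1049, 0.1365]
ee_rot: [-0.002, 3.138, -0.0]
ft_force: [0.8, -0.0, 0.1]
gripper_width: 0.923
gripper_force: 0.0
```

Emit:
servo_tool([
  [0.84,[0,0.01,0.1],[0,0,0]],
  [0.84,[0,0.01,0.2],[0,0,0]],
  [0.84,[0,0.01,0.3],[0,0,0]],
  [0.84,[0,0.01,0.4],[0,0,0]],
  [0.84,[0,0.01,0.5],[0,0,0]],
  [0.84,[0,0.01,0.58],[0,0,0]],
  [0.84,[0,0.01,0.58],[0,0,0]],
  [0.84,[0,0.01,0.58],[0,0,0]],
])

```text
t: 30.13
tcp_pos: [0.6364, 0.1071, 0.0766]
ee_rot: [0.004, -3.14, 0.0]
ft_force: [-1.2, 0.4, -1.5]
gripper_width: 0.921
gripper_force: 0.0
```

Run:
```python
from h import *
delta([.6365,.106,.065])
```

```text
t 30.13 tcp [0.6364 0.1071 0.0766] xaxis [-1.    -0.003  0.001] z [-0.001 -0.    -1.   ] f [-1.2  0.4 -1.5] g 0.921 0.0 q [ 0.05  0.24  1.68 -0.    1.23 -1.52]
to [0.6365, 0.106, 0.065] units [-0.001 -0.011  0.116]
```

Emit:
servo_tool([
  [0.84,[0,-0.01,0.03],[0,0,0]],
  [0.84,[0,-0.01,0.06],[0,0,0]],
  [0.6,[0,-0.01,0.06],[0,0,0]],
  [0.3,[0,-0.01,0.06],[0,0,0]],
  [-1,[0,-0.01,0.06],[0,0,0]],
  [-1,[0,-0.01,0.06],[0,0,0]],
  [-1,[0,-0.01,0.06],[0,0,0]],
  [-1,[0,-0.01,0.06],[0,0,0]],
], newtons=40)

```text
t: 30.8
tcp_pos: [0.637, 0.106, 0.0716]
ee_rot: [-0.004, 3.141, -0.0]
ft_force: [-0.2, -1.8, 0.3]
gripper_width: 0.744
gripper_force: 44.9
```

Emit:
servo_tool([
  [-1,[0,0,-0.05],[0,0,0]],
  [-1,[0,0,-0.1],[0,0,0]],
  [-1,[0,0,-0.2],[0,0,0]],
  [-1,[0,0,-0.4],[0,0,0]],
  [-1,[0,0,-0.6],[0,0,0]],
  [-1,[0,0,-0.8],[0,0,0]],
  [-1,[0,0,-1],[0,0,0]],
  [-1,[0,0,-1],[0,0,0]],
])

```text
t: 31.47
tcp_pos: [0.6396, 0.1064, 0.1777]
ee_rot: [-0.004, 3.132, 0.001]
ft_force: [1.6, -0.9, -2.0]
gripper_width: 0.742
gripper_force: 45.1
```

Run:
```python
from h import *
delta([.6365,-.195,.17])
J=env.camera("side"); print(discs(J,(258,140,340,250)))
```

```text
t 31.47 tcp [0.6396 0.1064 0.1777] xaxis [-1.    -0.003 -0.01 ] z [ 0.01   0.001 -1.   ] f [ 1.6 -0.9 -2. ] g 0.742 45.1 q [ 0.05  0.14  1.61  0.    1.38 -1.52]
to [0.6365, -0.195, 0.17] units [ 0.041 -3.014  0.075]
[(array([337.29473684, 196.34736842]), [5, 45, 190]), (array([274.47619048, 233.1547619 ]), [12, 9, 84]), (array([303.9010989 , 232.94505495]), [13, 9, 91])]
```

Emit:
servo_tool([
  [-1,[0,-0.1,0],[0,0,0]],
  [-1,[0,-0.3,0],[0,0,0]],
  [-1,[0,-0.5,0],[0,0,0]],
  [-1,[0,-0.7,0],[0,0,0]],
  [-1,[0,-0.85,0],[0,0,0]],
  [-1,[0,-1,0],[0,0,0]],
  [-1,[0,-1,0],[0,0,0]],
  [-1,[0,-1,0],[0,0,0]],
])

```text
t: 32.18
tcp_pos: [0.6366, 0.0053, 0.1704]
ee_rot: [0.002, -3.14, -0.001]
ft_force: [0.1, 0.3, -3.5]
gripper_width: 0.739
gripper_force: 45.3
```

Emit:
servo_tool([
  [-1,[0,-0.1,0],[0,0,0]],
  [-1,[0,-0.3,0],[0,0,0]],
  [-1,[0,-0.5,0],[0,0,0]],
  [-1,[0,-0.7,0],[0,0,0]],
  [-1,[0,-0.85,0],[0,0,0]],
  [-1,[0,-1,0],[0,0,0]],
  [-1,[0,-1,0],[0,0,0]],
  [-1,[0,-1,0],[0,0,0]],
])

```text
t: 32.85
tcp_pos: [0.6373, -0.0944, 0.1712]
ee_rot: [0.003, -3.142, -0.001]
ft_force: [-0.1, -0.7, -3.6]
gripper_width: 0.741
gripper_force: 45.5
```

Emit:
servo_tool([
  [-1,[0,-0.1,0],[0,0,0]],
  [-1,[0,-0.3,0],[0,0,0]],
  [-1,[0,-0.5,0],[0,0,0]],
  [-1,[0,-0.7,0],[0,0,0]],
  [-1,[0,-0.85,0],[0,0,0]],
  [-1,[0,-1,0],[0,0,0]],
  [-1,[0,-1,0],[0,0,0]],
  [-1,[0,-1,0],[0,0,0]],
])

```text
t: 33.52
tcp_pos: [0.6375, -0.1944, 0.1712]
ee_rot: [0.003, -3.142, -0.001]
ft_force: [0.4, 1.0, -3.4]
gripper_width: 0.744
gripper_force: 45.6
```

Run:
```python
from h import *
delta([.6365,-.195,.0680])
board();J=env.camera("side")
h=cv2.cvtColor(J,cv2.COLOR_RGB2HSV);m=cv2.inRange(h,(8,110,60),(20,255,255));m[:170]=0;m[225:]=0;m[:,:265]=0;m[:,335:]=0
ys,xs=np.nonzero(m);k=np.argmax(xs);print("side board right",on("side",(xs.max(),ys[k]),.02))
```

```text
t 33.52 tcp [ 0.6375 -0.1944  0.1712] xaxis [-1.    -0.002  0.   ] z [-0.     0.001 -1.   ] f [ 0.4  1.  -3.4] g 0.744 45.6 q [-0.41  0.19  1.57  0.    1.39 -1.98]
to [0.6365, -0.195, 0.068] units [ 0.01  -0.007  1.032]
board ((0.5902412533760071, -0.19383478164672852), (0.19151048362255096, 0.1364048421382904), 0.7015079259872437) ext [ 0.49402198 -0.2627036 ] [ 0.6866216  -0.12668647]
side board right [ 0.49594187 -0.20159115]
```

Emit:
servo_tool([
  [-1,[0,0,0.15],[0,0,0]],
  [-1,[0,0,0.3],[0,0,0]],
  [-1,[0,0,0.5],[0,0,0]],
  [-1,[0,0,0.7],[0,0,0]],
  [-1,[0,0,0.85],[0,0,0]],
  [-1,[0,0,0.93],[0,0,0]],
  [-1,[0,0,0.97],[0,0,0]],
  [-1,[0,0,0.97],[0,0,0]],
])

```text
t: 34.28
tcp_pos: [0.6368, -0.1934, 0.0727]
ee_rot: [0.005, -3.139, -0.001]
ft_force: [0.1, 0.8, -3.0]
gripper_width: 0.74
gripper_force: 45.6
```

Emit:
servo_tool([
  [-1,[0,0,0.02],[0,0,0]],
  [-1,[0,0,0.03],[0,0,0]],
  [-1,[0,0,0.04],[0,0,0]],
  [-1,[0,0,0.05],[0,0,0]],
  [-1,[0,0,0.06],[0,0,0]],
  [-1,[0,0,0.06],[0,0,0]],
  [-1,[0,0,0.06],[0,0,0]],
  [-1,[0,0,0.06],[0,0,0]],
])

```text
t: 34.95
tcp_pos: [0.6376, -0.1939, 0.0684]
ee_rot: [-0.004, 3.141, -0.0]
ft_force: [-0.5, 0.1, -3.7]
gripper_width: 0.739
gripper_force: 45.6
```

Emit:
servo_tool([
  [-1,[0,0,0.01],[0,0,0]],
  [-1,[0,0,0.01],[0,0,0]],
  [0.84,[0,0,0.01],[0,0,0]],
  [0.84,[0,0,0.01],[0,0,0]],
  [0.84,[0,0,-0.1],[0,0,0]],
  [0.84,[0,0,-0.4],[0,0,0]],
  [0.84,[0,0,-0.75],[0,0,0]],
  [0.84,[0,0,-1],[0,0,0]],
])

```text
t: 35.62
tcp_pos: [0.6385, -0.1943, 0.1725]
ee_rot: [-0.004, 3.138, -0.002]
ft_force: [1.4, -0.7, 1.7]
gripper_width: 0.915
gripper_force: 0.0
```

Emit:
servo_tool([
  [0.84,[0,0.25,0],[0,0,0]],
  [0.84,[0,0.5,0],[0,0,0]],
  [0.84,[0.1,0.75,0],[0,0,0]],
  [0.84,[0.2,1,0],[0,0,0]],
  [0.84,[0.2,1,0],[0,0,0]],
  [0.84,[0.2,1,0],[0,0,0]],
  [0.84,[0.2,1,0],[0,0,0]],
  [0.84,[0.2,1,0],[0,0,0]],
])

```text
t: 36.28
tcp_pos: [0.6178, -0.0949, 0.1691]
ee_rot: [-0.003, 3.14, -0.001]
ft_force: [-0.4, 1.3, 0.3]
gripper_width: 0.919
gripper_force: 0.0
```

Emit:
servo_tool([
  [0.84,[0.07,0.25,0],[0,0,0]],
  [0.84,[0.14,0.5,0],[0,0,0]],
  [0.84,[0.21,0.75,0],[0,0,0]],
  [0.84,[0.27,1,0],[0,0,0]],
  [0.84,[0.27,1,0],[0,0,0]],
  [0.84,[0.27,1,0],[0,0,0]],
  [0.84,[0.27,1,0],[0,0,0]],
  [0.84,[0.27,1,0],[0,0,0]],
])

```text
t: 36.95
tcp_pos: [0.5905, 0.0047, 0.1684]
ee_rot: [-0.002, 3.141, -0.001]
ft_force: [-0.8, -0.1, 0.6]
gripper_width: 0.92
gripper_force: 0.0
```

Emit:
servo_tool([
  [0.84,[0.1,0.25,0],[0,0,0]],
  [0.84,[0.2,0.5,0],[0,0,0]],
  [0.84,[0.3,0.75,0],[0,0,0]],
  [0.84,[0.4,1,0],[0,0,0]],
  [0.84,[0.4,1,0],[0,0,0]],
  [0.84,[0.4,1,0],[0,0,0]],
  [0.84,[0.4,1,0],[0,0,0]],
  [0.84,[0.4,1,0],[0,0,0]],
])

```text
t: 37.62
tcp_pos: [0.5504, 0.1046, 0.1684]
ee_rot: [-0.002, 3.141, -0.001]
ft_force: [0.2, -0.6, 1.0]
gripper_width: 0.923
gripper_force: 0.0
```

Run:
```python
from h import *
delta([.5505,.1975,.07])
im,_=board()
for c,s in discs(im,(300,115,420,235)): print("top",c.round(1),s,on("top",c,.11).round(4))
J=env.camera("side")
for c,s in discs(J,(258,140,340,250)): print("side",c.round(1),s,on("side",c,.114).round(4),on("side",c,.11).round(4))
```

```text
t 37.62 tcp [0.5504 0.1046 0.1684] xaxis [-1.    -0.001 -0.   ] z [ 0. -0. -1.] f [ 0.2 -0.6  1. ] g 0.923 0.0 q [ 0.06 -0.05  1.83 -0.    1.37 -1.52]
to [0.5505, 0.1975, 0.07] units [-0.002  0.929  0.984]
board ((0.5897233486175537, -0.1270424723625183), (0.19292131066322327, 0.270108699798584), 0.7666375041007996) ext [ 0.49174386 -0.2627036 ] [0.6866216  0.00863707]
top [355.5 125.4] [22, 18, 150] [ 0.7404 -0.0144]
top [393.4 179. ] [12, 11, 102] [ 0.6385 -0.1952]
top [379.6 205.9] [12, 11, 101] [ 0.5435 -0.195 ]
side [266.4 161.9] [21, 15, 234] [ 0.6933 -0.1105] [ 0.6943 -0.1156]
side [337.3 200.1] [6, 62, 235] [0.4612 0.0574] [0.4612 0.0529]
side [263.8 182.2] [13, 8, 76] [ 0.6877 -0.009 ] [ 0.6886 -0.0138]
side [274.3 233.1] [13, 9, 93] [0.6299 0.2042] [0.6305 0.2004]
side [303.9 233.1] [13, 9, 87] [0.5493 0.1986] [0.5496 0.1947]
```

Emit:
servo_tool([
  [0.84,[0,0.25,0],[0,0,0]],
  [0.84,[0,0.5,0],[0,0,0]],
  [0.84,[0,0.75,0],[0,0,0]],
  [0.84,[0,0.93,0],[0,0,0]],
  [0.84,[0,0.93,0],[0,0,0]],
  [0.84,[0,0.93,0],[0,0,0]],
  [0.84,[0,0.93,0.15],[0,0,0]],
  [0.84,[0,0.93,0.3],[0,0,0]],
])

```text
t: 38.38
tcp_pos: [0.5508, 0.1978, 0.1393]
ee_rot: [-0.002, 3.139, 0.0]
ft_force: [-0.3, -0.1, 0.1]
gripper_width: 0.919
gripper_force: 0.0
```

Emit:
servo_tool([
  [0.84,[0,0,0.1],[0,0,0]],
  [0.84,[0,0,0.2],[0,0,0]],
  [0.84,[0,0,0.3],[0,0,0]],
  [0.84,[0,0,0.4],[0,0,0]],
  [0.84,[0,0,0.5],[0,0,0]],
  [0.84,[0,0,0.6],[0,0,0]],
  [0.84,[0,0,0.67],[0,0,0]],
  [0.84,[0,0,0.67],[0,0,0]],
])

```text
t: 39.05
tcp_pos: [0.5482, 0.1986, 0.069]
ee_rot: [0.004, -3.138, 0.001]
ft_force: [-1.3, 0.1, 0.2]
gripper_width: 0.919
gripper_force: 0.0
```

Emit:
servo_tool([
  [0.84,[0,0,0],[0,0,0]],
  [0.6,[0,0,0],[0,0,0]],
  [0.3,[0,0,0],[0,0,0]],
  [-1,[0,0,0],[0,0,0]],
  [-1,[0,0,0],[0,0,0]],
  [-1,[0,0,0],[0,0,0]],
  [-1,[0,0,0],[0,0,0]],
  [-1,[0,0,0],[0,0,0]],
])

```text
t: 39.72
tcp_pos: [0.5504, 0.199, 0.0724]
ee_rot: [-0.004, 3.14, 0.001]
ft_force: [-0.4, -1.5, 5.6]
gripper_width: 0.738
gripper_force: 44.7
```

Emit:
servo_tool([
  [-1,[0,0,-0.05],[0,0,0]],
  [-1,[0,0,-0.1],[0,0,0]],
  [-1,[0,0,-0.2],[0,0,0]],
  [-1,[0,0,-0.4],[0,0,0]],
  [-1,[0,0,-0.6],[0,0,0]],
  [-1,[0,0,-0.8],[0,0,0]],
  [-1,[0,0,-1],[0,0,0]],
  [-1,[0,0,-1],[0,0,0]],
])

```text
t: 40.38
tcp_pos: [0.5519, 0.1996, 0.1766]
ee_rot: [-0.004, 3.134, 0.003]
ft_force: [2.3, 0.4, -1.2]
gripper_width: 0.74
gripper_force: 44.8
```

Run:
```python
from h import *
delta([.5450,-.06,.17]); board()
```

```text
t 40.38 tcp [0.5519 0.1996 0.1766] xaxis [-1.    -0.003 -0.008] z [ 0.008  0.002 -1.   ] f [ 2.3  0.4 -1.2] g 0.74 44.8 q [ 0.22 -0.    1.76  0.    1.37 -1.35]
to [0.545, -0.06, 0.17] units [ 0.076 -2.596  0.061]
board ((0.5901033878326416, -0.12715794146060944), (0.19230635464191437, 0.26994428038597107), 0.6020293235778809) ext [ 0.49314025 -0.2627036 ] [0.6866216  0.00863707]
```

Emit:
servo_tool([
  [-1,[0,-0.1,0],[0,0,0]],
  [-1,[0,-0.3,0],[0,0,0]],
  [-1,[0,-0.5,0],[0,0,0]],
  [-1,[0,-0.7,0],[0,0,0]],
  [-1,[0,-0.85,0],[0,0,0]],
  [-1,[0,-1,0],[0,0,0]],
  [-1,[0,-1,0],[0,0,0]],
  [-1,[0,-1,0],[0,0,0]],
])

```text
t: 41.1
tcp_pos: [0.5485, 0.0978, 0.169]
ee_rot: [0.001, -3.138, -0.0]
ft_force: [-0.7, 0.8, -3.1]
gripper_width: 0.741
gripper_force: 45.2
```

Emit:
servo_tool([
  [-1,[0,-0.1,0],[0,0,0]],
  [-1,[0,-0.3,0],[0,0,0]],
  [-1,[0.05,-0.5,0],[0,0,0]],
  [-1,[0.05,-0.7,0],[0,0,0]],
  [-1,[0.05,-0.85,0],[0,0,0]],
  [-1,[0.05,-1,0],[0,0,0]],
  [-1,[0.05,-1,0],[0,0,0]],
  [-1,[0.05,-1,0],[0,0,0]],
])

```text
t: 41.77
tcp_pos: [0.5447, -0.0014, 0.1708]
ee_rot: [0.003, -3.141, -0.001]
ft_force: [0.1, 0.7, -3.0]
gripper_width: 0.74
gripper_force: 45.4
```

Emit:
servo_tool([
  [-1,[0,-0.15,0],[0,0,0]],
  [-1,[0,-0.3,0],[0,0,0]],
  [-1,[0,-0.45,0],[0,0,0]],
  [-1,[0,-0.59,0],[0,0,0]],
  [-1,[0,-0.59,0],[0,0,0]],
  [-1,[0,-0.59,0],[0,0,0]],
  [-1,[0,-0.59,0],[0,0,0]],
  [-1,[0,-0.59,0],[0,0,0]],
])

```text
t: 42.43
tcp_pos: [0.5451, -0.0591, 0.1712]
ee_rot: [0.006, -3.141, -0.001]
ft_force: [-0.5, -0.8, -3.0]
gripper_width: 0.739
gripper_force: 45.6
```

Run:
```python
from h import *
delta([.5450,-.06,.0684]); board()
```

```text
t 42.43 tcp [ 0.5451 -0.0591  0.1712] xaxis [-1.    -0.004  0.   ] z [-0.  0. -1.] f [-0.5 -0.8 -3. ] g 0.739 45.6 q [-0.24 -0.09  1.85  0.    1.38 -1.82]
to [0.545, -0.06, 0.0684] units [ 1.000e-03 -1.000e-02  1.028e+00]
board ((0.5904220938682556, -0.1537388563156128), (0.19220171868801117, 0.2173946648836136), 0.2813699245452881) ext [ 0.4938247 -0.2627036] [ 0.6866216  -0.04547918]
```

Emit:
servo_tool([
  [-1,[0,0,0.15],[0,0,0]],
  [-1,[0,0,0.3],[0,0,0]],
  [-1,[0,0,0.5],[0,0,0]],
  [-1,[0,0,0.7],[0,0,0]],
  [-1,[0,0,0.85],[0,0,0]],
  [-1,[0,0,0.93],[0,0,0]],
  [-1,[0,0,0.97],[0,0,0]],
  [-1,[0,0,0.97],[0,0,0]],
])

```text
t: 43.15
tcp_pos: [0.5448, -0.0597, 0.0736]
ee_rot: [0.005, -3.14, -0.001]
ft_force: [-1.0, 0.0, -2.7]
gripper_width: 0.738
gripper_force: 45.6
```

Emit:
servo_tool([
  [-1,[0,0,0.02],[0,0,0]],
  [-1,[0,0,0.03],[0,0,0]],
  [-1,[0,0,0.04],[0,0,0]],
  [-1,[0,0,0.05],[0,0,0]],
  [-1,[0,0,0.06],[0,0,0]],
  [-1,[0,0,0.06],[0,0,0]],
  [-1,[0,0,0.06],[0,0,0]],
  [-1,[0,0,0.06],[0,0,0]],
])

```text
t: 43.82
tcp_pos: [0.5454, -0.0602, 0.0685]
ee_rot: [-0.004, 3.141, -0.0]
ft_force: [0.4, 0.6, -1.3]
gripper_width: 0.739
gripper_force: 45.6
```

Emit:
servo_tool([
  [-1,[0,0,0.01],[0,0,0]],
  [-1,[0,0,0.01],[0,0,0]],
  [0.84,[0,0,0.01],[0,0,0]],
  [0.84,[0,0,0.01],[0,0,0]],
  [0.84,[0,0,-0.1],[0,0,0]],
  [0.84,[0,0,-0.4],[0,0,0]],
  [0.84,[0,0,-0.75],[0,0,0]],
  [0.84,[0,0,-1],[0,0,0]],
])

```text
t: 44.48
tcp_pos: [0.546, -0.0603, 0.1717]
ee_rot: [-0.004, 3.139, -0.001]
ft_force: [1.0, 0.6, 0.7]
gripper_width: 0.918
gripper_force: 0.0
```

Emit:
servo_tool([
  [0.84,[0,0.25,0],[0,0,0]],
  [0.84,[-0.1,0.5,0],[0,0,0]],
  [0.84,[-0.2,0.75,0],[0,0,0]],
  [0.84,[-0.4,1,0],[0,0,0]],
  [0.84,[-0.4,1,0],[0,0,0]],
  [0.84,[-0.4,1,0],[0,0,0]],
  [0.84,[-0.4,1,0],[0,0,0]],
  [0.84,[-0.4,1,0],[0,0,0]],
])

```text
t: 45.15
tcp_pos: [0.5846, 0.0393, 0.1685]
ee_rot: [0.003, -3.142, 0.0]
ft_force: [0.8, 0.0, -0.0]
gripper_width: 0.92
gripper_force: 0.0
```

Emit:
servo_tool([
  [0.84,[-0.1,0.25,0],[0,0,0]],
  [0.84,[-0.2,0.5,0],[0,0,0]],
  [0.84,[-0.3,0.75,0],[0,0,0]],
  [0.84,[-0.45,1,0],[0,0,0]],
  [0.84,[-0.45,1,0],[0,0,0]],
  [0.84,[-0.45,1,0],[0,0,0]],
  [0.84,[-0.45,1,0],[0,0,0]],
  [0.84,[-0.45,1,0],[0,0,0]],
])

```text
t: 45.82
tcp_pos: [0.6292, 0.1387, 0.1682]
ee_rot: [0.002, -3.141, 0.001]
ft_force: [0.1, 0.1, 0.9]
gripper_width: 0.922
gripper_force: 0.0
```

Run:
```python
from h import *
delta([.6305,.2035,.07])
im,_=board()
for c,s in discs(im,(300,115,420,235)): print("top",c.round(1),s,on("top",c,.11).round(4))
J=env.camera("side")
for c,s in discs(J,(258,140,340,250)): print("side",c.round(1),s,on("side",c,.114).round(4),on("side",c,.11).round(4))
```

```text
t 45.82 tcp [0.6292 0.1387 0.1682] xaxis [-1.    -0.001  0.   ] z [-0. -0. -1.] f [0.1 0.1 0.9] g 0.922 0.0 q [ 0.1   0.14  1.62 -0.    1.38 -1.47]
to [0.6305, 0.2035, 0.07] units [-0.014  0.648  0.982]
board ((0.589594841003418, -0.1271378993988037), (0.1921686828136444, 0.2702191174030304), 0.4845488667488098) ext [ 0.49314025 -0.2627036 ] [0.6866216  0.00863707]
top [343.7 139.8] [28, 30, 283] [ 0.6799 -0.0038]
top [417.5 162.4] [5, 20, 70] [ 0.7215 -0.2373]
top [393.4 179. ] [12, 11, 103] [ 0.6384 -0.1952]
top [340.3 184.6] [12, 12, 105] [ 0.5466 -0.0609]
top [379.6 205.9] [12, 11, 102] [ 0.5433 -0.195 ]
side [311.4 175.1] [12, 7, 62] [ 0.5448 -0.0536] [ 0.5451 -0.0585]
side [337.4 198.4] [6, 50, 198] [0.4611 0.0498] [0.461  0.0453]
side [274.6 233.1] [12, 9, 87] [0.629  0.2041] [0.6296 0.2002]
```

Emit:
servo_tool([
  [0.84,[0,0.25,0],[0,0,0]],
  [0.84,[-0.01,0.5,0],[0,0,0]],
  [0.84,[-0.01,0.65,0],[0,0,0]],
  [0.84,[-0.01,0.65,0],[0,0,0]],
  [0.84,[-0.01,0.65,0],[0,0,0]],
  [0.84,[-0.01,0.65,0],[0,0,0]],
  [0.84,[-0.01,0.65,0.15],[0,0,0]],
  [0.84,[-0.01,0.65,0.3],[0,0,0]],
])

```text
t: 46.58
tcp_pos: [0.6314, 0.2043, 0.1385]
ee_rot: [-0.002, 3.139, 0.0]
ft_force: [-0.3, 0.3, 0.6]
gripper_width: 0.924
gripper_force: 0.0
```

Emit:
servo_tool([
  [0.84,[0,0,0.1],[0,0,0]],
  [0.84,[0,0,0.2],[0,0,0]],
  [0.84,[0,0,0.3],[0,0,0]],
  [0.84,[0,0,0.4],[0,0,0]],
  [0.84,[0,0,0.5],[0,0,0]],
  [0.84,[0,0,0.6],[0,0,0]],
  [0.84,[0,0,0.67],[0,0,0]],
  [0.84,[0,0,0.67],[0,0,0]],
])

```text
t: 47.25
tcp_pos: [0.6292, 0.2048, 0.0688]
ee_rot: [0.004, -3.138, 0.001]
ft_force: [-0.5, 0.0, -0.3]
gripper_width: 0.921
gripper_force: 0.0
```

Emit:
servo_tool([
  [0.84,[0,0,0],[0,0,0]],
  [0.6,[0,0,0],[0,0,0]],
  [0.3,[0,0,0],[0,0,0]],
  [-1,[0,0,0],[0,0,0]],
  [-1,[0,0,0],[0,0,0]],
  [-1,[0,0,0],[0,0,0]],
  [-1,[0,0,0],[0,0,0]],
  [-1,[0,0,0],[0,0,0]],
])

```text
t: 47.92
tcp_pos: [0.6315, 0.2051, 0.0726]
ee_rot: [-0.004, 3.139, 0.0]
ft_force: [-0.2, -0.7, 5.9]
gripper_width: 0.738
gripper_force: 45.0
```

Emit:
servo_tool([
  [-1,[0,0,-0.05],[0,0,0]],
  [-1,[0,0,-0.1],[0,0,0]],
  [-1,[0,0,-0.2],[0,0,0]],
  [-1,[0,0,-0.4],[0,0,0]],
  [-1,[0,0,-0.6],[0,0,0]],
  [-1,[0,0,-0.8],[0,0,0]],
  [-1,[0,0,-1],[0,0,0]],
  [-1,[0,0,-1],[0,0,0]],
])

```text
t: 48.58
tcp_pos: [0.6328, 0.2059, 0.1769]
ee_rot: [-0.005, 3.134, 0.003]
ft_force: [1.6, 0.3, -1.0]
gripper_width: 0.741
gripper_force: 45.0
```

Run:
```python
from h import *
delta([.6370,-.06,.17]); board()
```

```text
t 48.58 tcp [0.6328 0.2059 0.1769] xaxis [-1.    -0.003 -0.008] z [ 0.008  0.002 -1.   ] f [ 1.6  0.3 -1. ] g 0.741 45.0 q [ 0.2   0.18  1.57  0.    1.39 -1.37]
to [0.637, -0.06, 0.17] units [-0.034 -2.659  0.064]
board ((0.5896004438400269, -0.12705464661121368), (0.19293445348739624, 0.26997074484825134), 0.7015079259872437) ext [ 0.49174386 -0.2627036 ] [0.6866216  0.00863707]
```

Emit:
servo_tool([
  [-1,[0,-0.1,0],[0,0,0]],
  [-1,[0,-0.3,0],[0,0,0]],
  [-1,[0,-0.5,0],[0,0,0]],
  [-1,[0,-0.7,0],[0,0,0]],
  [-1,[-0.03,-0.85,0],[0,0,0]],
  [-1,[-0.06,-1,0],[0,0,0]],
  [-1,[-0.06,-1,0],[0,0,0]],
  [-1,[-0.06,-1,0],[0,0,0]],
])

```text
t: 49.3
tcp_pos: [0.6366, 0.1042, 0.1703]
ee_rot: [0.001, -3.14, -0.001]
ft_force: [-0.3, -0.2, -3.6]
gripper_width: 0.74
gripper_force: 45.4
```

Emit:
servo_tool([
  [-1,[0,-0.1,0],[0,0,0]],
  [-1,[0,-0.3,0],[0,0,0]],
  [-1,[0,-0.5,0],[0,0,0]],
  [-1,[0,-0.7,0],[0,0,0]],
  [-1,[0,-0.85,0],[0,0,0]],
  [-1,[0,-1,0],[0,0,0]],
  [-1,[0,-1,0],[0,0,0]],
  [-1,[0,-1,0],[0,0,0]],
])

```text
t: 49.97
tcp_pos: [0.637, 0.0046, 0.1712]
ee_rot: [0.003, -3.141, -0.001]
ft_force: [-0.2, 0.2, -4.2]
gripper_width: 0.736
gripper_force: 45.6
```

Emit:
servo_tool([
  [-1,[0,-0.15,0],[0,0,0]],
  [-1,[0,-0.3,0],[0,0,0]],
  [-1,[0,-0.45,0],[0,0,0]],
  [-1,[0,-0.65,0],[0,0,0]],
  [-1,[0,-0.65,0],[0,0,0]],
  [-1,[0,-0.65,0],[0,0,0]],
  [-1,[0,-0.65,0],[0,0,0]],
  [-1,[0,-0.65,0],[0,0,0]],
])

```text
t: 50.63
tcp_pos: [0.6372, -0.0596, 0.1713]
ee_rot: [0.005, -3.141, -0.001]
ft_force: [-0.0, 0.2, -4.1]
gripper_width: 0.74
gripper_force: 45.8
```

Run:
```python
from h import *
delta([.637,-.06,.0686]); board()
```

```text
t 50.63 tcp [ 0.6372 -0.0596  0.1713] xaxis [-1.    -0.003  0.   ] z [-0.  0. -1.] f [-0.   0.2 -4.1] g 0.74 45.8 q [-0.21  0.13  1.63  0.    1.38 -1.78]
to [0.637, -0.06, 0.0686] units [ 1.000e-03 -4.000e-03  1.027e+00]
board ((0.5892444849014282, -0.1307803839445114), (0.19213137030601501, 0.26252853870391846), 0.7015079259872437) ext [ 0.49174386 -0.2627036 ] [ 6.8662161e-01 -4.6854676e-04]
```

Emit:
servo_tool([
  [-1,[0,0,0.15],[0,0,0]],
  [-1,[0,0,0.3],[0,0,0]],
  [-1,[0,0,0.5],[0,0,0]],
  [-1,[0,0,0.7],[0,0,0]],
  [-1,[0,0,0.85],[0,0,0]],
  [-1,[0,0,0.93],[0,0,0]],
  [-1,[0,0,0.97],[0,0,0]],
  [-1,[0,0,0.97],[0,0,0]],
])

```text
t: 51.35
tcp_pos: [0.6364, -0.0597, 0.0728]
ee_rot: [0.004, -3.139, -0.001]
ft_force: [0.3, 0.4, -4.2]
gripper_width: 0.737
gripper_force: 45.8
```

Emit:
servo_tool([
  [-1,[0,0,0.02],[0,0,0]],
  [-1,[0,0,0.03],[0,0,0]],
  [-1,[0,0,0.04],[0,0,0]],
  [-1,[0,0,0.05],[0,0,0]],
  [-1,[0,0,0.06],[0,0,0]],
  [-1,[0,0,0.06],[0,0,0]],
  [-1,[0,0,0.06],[0,0,0]],
  [-1,[0,0,0.06],[0,0,0]],
])

```text
t: 52.02
tcp_pos: [0.6375, -0.06, 0.0688]
ee_rot: [-0.004, 3.141, -0.0]
ft_force: [-0.5, 0.6, -2.8]
gripper_width: 0.741
gripper_force: 45.7
```

Emit:
servo_tool([
  [-1,[0,0,0.01],[0,0,0]],
  [-1,[0,0,0.01],[0,0,0]],
  [0.84,[0,0,0.01],[0,0,0]],
  [0.84,[0,0,0.01],[0,0,0]],
  [0.84,[0,0,-0.1],[0,0,0]],
  [0.84,[0,0,-0.4],[0,0,0]],
  [0.84,[0,0,-0.75],[0,0,0]],
  [0.84,[0,0,-1],[0,0,0]],
])

```text
t: 52.68
tcp_pos: [0.638, -0.06, 0.1718]
ee_rot: [-0.004, 3.139, -0.001]
ft_force: [0.3, -0.5, 1.0]
gripper_width: 0.92
gripper_force: 0.0
```

Emit:
servo_tool([
  [0.84,[0.1,0.25,-0.1],[0,0,0]],
  [0.84,[0.2,0.5,-0.2],[0,0,0]],
  [0.84,[0.4,0.75,-0.3],[0,0,0]],
  [0.84,[0.6,1,-0.4],[0,0,0]],
  [0.84,[0.6,1,-0.4],[0,0,0]],
  [0.84,[0.6,1,-0.4],[0,0,0]],
  [0.84,[0.6,1,-0.4],[0,0,0]],
  [0.84,[0.6,1,-0.4],[0,0,0]],
])

```text
t: 53.35
tcp_pos: [0.5772, 0.0393, 0.2081]
ee_rot: [0.003, -3.141, 0.0]
ft_force: [-1.1, 0.4, 0.3]
gripper_width: 0.919
gripper_force: 0.0
```

Emit:
servo_tool([
  [0.84,[0,0.25,0],[0,0,0]],
  [0.84,[0,0.5,0],[0,0,0]],
  [0.84,[0,0.75,0],[0,0,0]],
  [0.84,[0,1,0],[0,0,0]],
  [0.84,[0,1,0],[0,0,0]],
  [0.84,[0,1,0],[0,0,0]],
  [0.84,[0,1,0],[0,0,0]],
  [0.84,[0,1,0],[0,0,0]],
])

```text
t: 54.02
tcp_pos: [0.5769, 0.1387, 0.2079]
ee_rot: [0.002, -3.141, 0.001]
ft_force: [-0.2, -0.2, 1.0]
gripper_width: 0.919
gripper_force: 0.0
```

Run:
```python
from h import *
st()
im,_=board()
for c,s in discs(im,(300,115,420,235)): print("top",c.round(1),s,on("top",c,.11).round(4))
J=env.camera("side")
for c,s in discs(J,(258,140,340,250)): print("side",c.round(1),s,on("side",c,.11).round(4))
cv2.imwrite("pics/end.png",np.hstack([cv2.resize(x[:,:,::-1],None,fx=2.6,fy=2.6) for x in(im[110:300,225:435][:,:152*2],J[110:300,250:345])])[:,:800])
```

```text
t 54.02 tcp [0.5769 0.1387 0.2079] xaxis [-1.    -0.001  0.001] z [-0.001 -0.    -1.   ] f [-0.2 -0.2  1. ] g 0.919 0.0 q [ 0.11 -0.01  1.71 -0.    1.44 -1.46]
board ((0.5896004438400269, -0.12705464661121368), (0.19293445348739624, 0.26997074484825134), 0.7015079259872437) ext [ 0.49174386 -0.2627036 ] [0.6866216  0.00863707]
top [342.9 141.7] [25, 23, 247] [ 0.6731 -0.0044]
top [417.2 162.5] [5, 20, 77] [ 0.7207 -0.2368]
top [393.4 179. ] [12, 11, 103] [ 0.6384 -0.1952]
top [340.3 184.6] [12, 12, 105] [ 0.5466 -0.0609]
top [379.6 205.9] [12, 11, 101] [ 0.5435 -0.195 ]
side [266.3 161.9] [21, 15, 232] [ 0.6944 -0.1157]
side [311.4 175.1] [12, 7, 62] [ 0.5451 -0.0585]
side [337.4 200.4] [6, 62, 227] [0.4609 0.0544]
side [263.8 182.2] [13, 8, 75] [ 0.6887 -0.0136]
```

View pics/end.png

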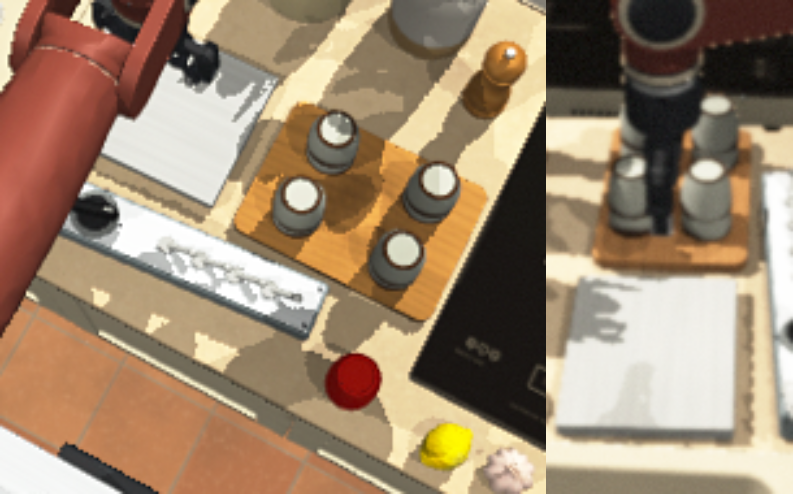

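All four grey stacks stand on the board (crop tops (338,127), (300,195), (438,182), (404,247)). The toggles and isolator are off, the bystanders are in place, and the hand is clear. The hasp was last seen out and hasn't been approached since.

```bash
python3 -c "
from plant import env
print(env.hand_in())"
```

```text
the job is handed in; nothing more can be done
None
```

The job is handed in; no verdict came back. By the camera views the four switches and the isolator are off, the hasp is out, all four grey cup stacks stand upright on the board, and the bystanders in view were not moved.

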